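# Free the tool cup and put the screwdriver away

## Task

The roll of tape has been left sitting on the tool cup and blocks it: first clear the roll off and lay it flat in the shallow square tray. Then put the screwdriver away by standing it blade down in the cup, so that its tip is at the bottom of the cup and its handle sticks out of the top. The cup must stay standing on the table; leave the other things on the table where they are.

Things in the scene. Friction and masses are not known exactly. Their poses are not given: they have to be found in the camera images.
- cup: Plain aluminium tool cup, loose, standing upright on the table, about 280 g: 95 mm high, outer diameter 62 mm at the rim (58 mm at the foot), wall 3.5 mm, so its mouth is about 55 mm wide inside. Origin: centre of its underside; z along its axis, up. The tape roll lies on its rim at the start.
- cup_in (a point): Centre of the cup's inner floor, 6 mm above its underside.
- cup_rim (a point): Centre of the cup's mouth, level with the rim, 95 mm above its underside.
- tape: Roll of adhesive tape, a stiff ring, loose, about 80 g: outer diameter 68 mm, core hole 32 mm, 24 mm thick. At the start it lies flat on the cup's rim, up to about 5 mm off its centre, covering the mouth and overhanging the rim by about 3 mm all round. Origin: centre of its lower face; z along the ring's axis.
- tray: Shallow square open-topped tray of grey plastic, fixed to the table: 180 x 180 mm outside, 30 mm high, walls and floor 5 mm thick, empty. Origin: centre of its underside; x and y along its sides.
- screwdriver: Loose screwdriver, 200 mm, about 100 g, lying on its handle, blade clear of the table, tip roughly away from the robot. Grey eight-sided handle 26 mm across flats, 95 mm long; steel blade 6 mm thick. Origin: midway along, 13 mm below the long axis (under the handle as it lies); x along it to the tip, z up as it lies. Centre of mass in the handle, 10 to 40 mm behind its front.
- screwdriver_grip (a point): Middle of the screwdriver's handle, on the long axis, 152.5 mm from the tip; 13 mm above the table at the start. Axes as screwdriver.
- screwdriver_tip (a point): Tip of the screwdriver's blade, on the long axis.
- marker: Bystander: whiteboard marker lying on the table, white with a black cap, 145 mm long, 17 mm thick. Origin: under its middle; x along it towards the cap.
- bottle_top: Bystander: small white cut-off bottle top with its cap, 44 mm wide, 24 mm high, standing on its wide side. Origin: centre of its underside.
- glue: Bystander: upright yellow glue bottle, 44 mm in diameter, 95 mm high. Origin: centre of its underside.
- can: Bystander: upright plain metal can, 60 mm in diameter, 95 mm high. Origin: centre of its underside.
- wrench: Bystander: steel wrench, 150 mm long, lying flat at the far side. Origin: under its middle.
- foam_block: Bystander: flat green block of stiff foam, 50 x 80 x 20 mm. Origin: centre of its underside.

How it is judged (in metres and radians):
On the way, in this order (a step that is already met when the one before it is completed fails the run):
1. the tape roll lies flat in the tray, let go, while the screwdriver is not yet in the cup (x of tape in the frame of tray between -0.09 and 0.09 m and y of tape in the frame of tray between -0.09 and 0.09 m and height (world z) of tape below 0.036 m and (angle between tape's own z axis and vertical below 0.2 rad or angle between tape's own z axis and vertical above 2.94 rad) and linear speed of tape below 0.02 m/s and contact force between tape and the fingers below 0.1 N and not (z of screwdriver_tip in the frame of cup between -0.003 and 0.03 m and horizontal distance between screwdriver_tip and cup_in below 0.03 m and angle between screwdriver's own x axis and vertical above 2.5 rad and linear speed of screwdriver below 0.03 m/s)), for 0.2 s.
2. the screwdriver stands blade down in the cup, let go (z of screwdriver_tip in the frame of cup between -0.003 and 0.03 m and horizontal distance between screwdriver_tip and cup_in below 0.03 m and angle between screwdriver's own x axis and vertical above 2.5 rad and linear speed of screwdriver below 0.03 m/s and contact force between screwdriver and the fingers below 0.1 N), for 0.2 s.
At the end, for the whole second after the job is handed in: The tape roll lies flat (within 11 degrees) on the floor of the tray, at rest; the screwdriver stands in the cup, tip down, its tip inside the cup less than 30 mm above the cup's underside, leaning less than 36 degrees from upright, at rest; the cup stands upright (within 6 degrees) on the table (x of tape in the frame of tray between -0.09 and 0.09 m and y of tape in the frame of tray between -0.09 and 0.09 m and height (world z) of tape below 0.036 m and (angle between tape's own z axis and vertical below 0.2 rad or angle between tape's own z axis and vertical above 2.94 rad) and linear speed of each of tape, cup below 0.02 m/s and z of screwdriver_tip in the frame of cup between -0.003 and 0.03 m and horizontal distance between screwdriver_tip and cup_in below 0.03 m and angle between screwdriver's own x axis and vertical above 2.5 rad and linear speed of screwdriver below 0.1 m/s and angle between cup's own z axis and vertical below 0.1 rad and height (world z) of cup below 0.006 m); the robot touches nothing.
It fails at once if a bystander (marker, bottle top, glue bottle, can, wrench or foam block) is moved by more than 40 mm, or the glue bottle or can is tipped over (distance of any of marker, bottle_top, glue, can, wrench, foam_block from where it was at the start of the episode above 0.04 m or angle between any of glue, can's own z axis and vertical above 0.6 rad).
It fails at once if the cup is knocked over (angle between cup's own z axis and vertical above 0.7 rad).
It also fails if it takes over 64 s, if anything falls off the work surface, if the arm or the gripper's body presses on something with over 40 N, if the wrist force passes 120 N, or if a joint passes its speed limit or range.

## Robot

A 6-joint arm with a two-finger parallel gripper is mounted at the origin on the work surface. World frame = base frame: x ahead of the robot, y to its left, z up, the work surface at z = 0. Lengths are in m, angles in degrees, forces in N, time in s.
With the tool pointing down it reaches from about 0.35 to 0.725 m from the base axis. Payload 4.3 kg.
Tool frame: the origin (TCP) lies at the centre of the arm's flange, where the gripper is bolted on; the fingertips stand env.tips_ahead ahead of it and the grasp point (between the pads) lies 155 mm ahead of it (env.tips_ahead is the distance from the TCP to the fingertips, in m); x points along the fingers, y is the direction in which the jaws open and shut, and the axes are right-handed (so a half turn about x gives the same grasp; the last joint's range is limited). The gripper opens to 85 mm and grips with 20 to 120 N. Pads are 22 mm wide; open, the fingers measure 114 mm over their backs; the gripper's body (76 mm by 85 mm) begins 54 mm behind the grasp point. The pads swing forward as they close: fully open they stand 13 mm farther back than shut.
Start: joints at [61.576, 21.618, 4.641, 73.018, 0, 83.68], TCP at [0.216, 0.533, 0.405] pointing down, gripper open.
Joint ranges: [-156.06, 156.06], [-48.1, 94.91], [-58.44, 69.94], [-101.28, 121.22], [-78.64, 73.56], [-180, 180]. Speed limits (degrees/s): [147.25, 147.25, 180, 180, 180, 180].

## Interface

Orientations are given as a 3x3 rotation matrix whose columns are the frame's x, y, z axes.
In Python, from workcell import env, imaging gives the robot as it stands.
- The arm moves only by the shell command python3 -m jog 'ROWS' [OPENING] [FORCE]. ROWS is JSON, a list of rows, each an object of numbers: "tx", "ty", "tz": the shift along the world's x, y, z in mm; "rx", "ry", "rz": the turn, a rotation vector about the world's x, y, z in degrees. In form: [{"tx": .., "ty": .., "tz": .., "rx": .., "ry": .., "rz": ..}, ...]. A call has 1 to 10 rows; each row shifts and turns the pose as measured when the row begins; what a row does not reach is not made up. A row lasts 1/12 s, in which the tool goes at most 41.7 mm and 7.16 degrees, less where a joint would pass 70% of its speed; a pose out of reach is approached as far as the arm can. A call with a gripper value outside its range is refused whole. OPENING is the opening, from 0 (shut) to 1 (fully open), set as the call begins (- or left out, the last holds). The fingers move at their own pace and stop on an object; FORCE is the grip in N (left out, the last holds). Time passes only in rows, so rows that do not move let the fingers close. It gives the time, the measured TCP pose, the force and the opening at its end, in the units of the state.
- env.sense(): the state, without advancing time (a new reading comes with each control period).
- imaging.camera(name): name is "scene" or "top" or "wrist"; returns a dict with "color" (400x640x3 uint8, red, green, blue), "mtx" (3x3 intrinsics, pixels), "world_to_cam" (4x4, takes a point from world to camera coordinates); the wrist camera has in their place "mount" (4x4, takes a point from camera to tool coordinates, whose origin is the TCP and whose axes are the tool frame's). Camera axes: x right, y down, z forward; pixel columns grow to the right and rows downward; lengths in m; the calibration is good to about 2 mm. The wrist camera is an equidistant fisheye: a pixel r from the principal point sees the ray r / f radians off the axis. A picture is of the moment at which its call begins: read the wrist's pose just before it. There is no depth.
- env.job_done(): hands the job in, once; it reports no verdict.
The state is a dict: "t": time; "joints": joint angles; "qd": joint speeds; "tau": joint torques, N m; "tcp_pos": TCP position; "tcp_rot": TCP orientation; "force": force on the tool from outside, world axes, zero at the start; "moment": the same for the moment, N m; "finger_gap": opening from 0.0 (shut) to 1.0 (fully open).
Only numpy, scipy, OpenCV 4.12 (cv2) and the standard library are available. Lean on these libraries where they do the work, as an engineer would, in place of code of your own. Each camera call takes 0.05 s, during which the arm holds its last target.

## Working session

There is one attempt and no reset: what is moved stays moved. The work goes in short steps, Python scripts to look and compute and a shell command to move; the robot and the scene stay as the last step left them, time stands still between calls to the robot, and variables do not carry over. Pictures are saved under pics/ and viewed, and the job is handed in when it is done.

```bash
ls; mkdir -p pics
python3 - <<'E'
from workcell import env, imaging
import cv2
s=env.sense(); print({k:s[k] for k in ('t','tcp_pos','tcp_rot','finger_gap')}, env.tips_ahead)
for n in ("scene","top","wrist"):
    c=imaging.camera(n); cv2.imwrite(f"pics/{n}0.png",c["color"][:,:,::-1]); print(n,c["mtx"],c.get("world_to_cam",c.get("mount")))
E
```

```text
pics
{'t': 0.0, 'tcp_pos': array([0.21620263, 0.53247728, 0.40375765]), 'tcp_rot': array([[-9.89302718e-04,  3.76307833e-01,  9.26494164e-01],
       [-1.79338619e-03,  9.26492460e-01, -3.76309056e-01],
       [-9.99997903e-01, -2.03384541e-03, -2.41716239e-04]]), 'finger_gap': 1.001328979084841} 0.1734
scene [[365.98699041   0.         321.24107499]
 [  0.         365.98699041 196.256993  ]
 [  0.           0.           1.        ]] [[-0.79325297  0.60884061 -0.00792689  0.4449223 ]
 [ 0.4379957   0.56152041 -0.70203604 -0.16583368]
 [-0.42297694 -0.56036412 -0.7120973   1.18408783]
 [ 0.          0.          0.          1.        ]]
top [[413.02805346   0.         315.87932307]
 [  0.         413.02805346 199.28941881]
 [  0.           0.           1.        ]] [[-0.02616835 -0.99956612 -0.01352018  0.01594698]
 [-0.99075784  0.0277337  -0.13277703  0.55583591]
 [ 0.13309438  0.00992066 -0.99105372  1.0502632 ]
 [ 0.          0.          0.          1.        ]]
wrist [[309.70691629   0.         317.16242175]
 [  0.         309.70691629 200.00057845]
 [  0.           0.           1.        ]] [[ 2.59808045e-04 -2.89392258e-01  9.57210559e-01  3.26291824e-02]
 [ 9.99999729e-01 -5.84646818e-04 -4.48177502e-04  1.67548432e-04]
 [ 6.89329207e-04  9.57210415e-01  2.89392027e-01 -7.45527120e-02]
 [ 0.00000000e+00  0.00000000e+00  0.00000000e+00  1.00000000e+00]]
```

View pics/scene0.png

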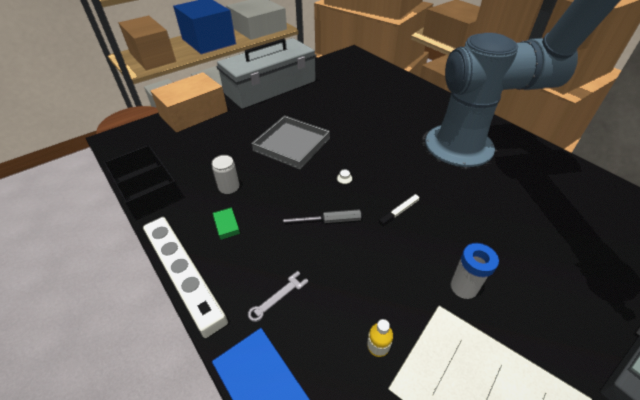

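View pics/top0.png

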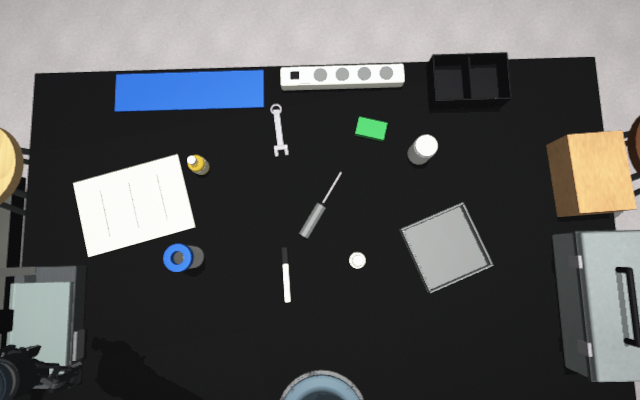

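View pics/wrist0.png

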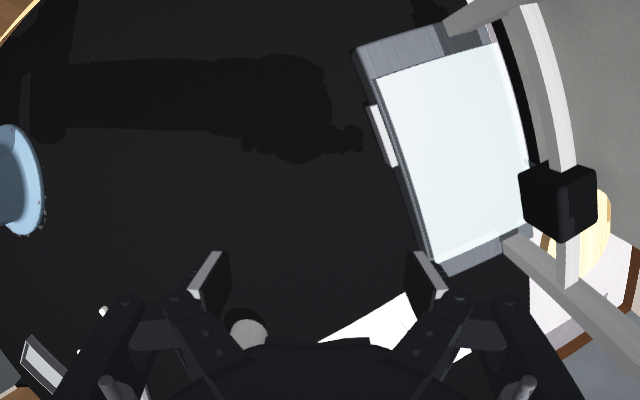

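```bash
cat > h.py <<'E'
import numpy as np, cv2
from workcell import env, imaging
def ray(c,uv):
    W=c["world_to_cam"];R=W[:3,:3];o=-R.T@W[:3,3]
    d=R.T@np.linalg.solve(c["mtx"],np.array([uv[0],uv[1],1.]));return o,d
def onz(c,uv,z):
    o,d=ray(c,uv);return o+d*(z-o[2])/d[2]
def proj(c,p):
    W=c["world_to_cam"];q=c["mtx"]@(W[:3,:3]@np.asarray(p)+W[:3,3]);return q[:2]/q[2]
def biggest(m,box):
    k=np.zeros(m.shape,np.uint8);x0,y0,x1,y1=box;k[y0:y1,x0:x1]=m[y0:y1,x0:x1]
    cs,_=cv2.findContours(k,cv2.RETR_EXTERNAL,cv2.CHAIN_APPROX_NONE)
    return max(cs,key=cv2.contourArea)
E
python3 - <<'E'
from h import *
np.set_printoptions(precision=4,suppress=True)
T=imaging.camera("top");S=imaging.camera("scene")
def hsv(c): return cv2.cvtColor(c["color"],cv2.COLOR_RGB2HSV)
hT,hS=hsv(T),hsv(S)
for c,h,b in((T,hT,(150,230,220,290)),(S,hS,(450,230,510,285))):
    m=((h[:,:,0]>95)&(h[:,:,0]<125)&(h[:,:,1]>120)&(h[:,:,2]>60)).astype(np.uint8)*255
    k=biggest(m,b);e=cv2.fitEllipse(k);print('tape',cv2.boundingRect(k),e,onz(c,e[0],.119),onz(c,e[0],.107))
    # inner hole
    mm=np.zeros_like(m);x0,y0,x1,y1=b;mm[y0:y1,x0:x1]=m[y0:y1,x0:x1]
    cs,hi=cv2.findContours(mm,cv2.RETR_CCOMP,cv2.CHAIN_APPROX_NONE)
    for q,hh in zip(cs,hi[0]):
        if hh[3]>=0 and len(q)>8:
            print('hole',cv2.fitEllipse(q))
            # center in world via points on z=.119
            P=np.array([onz(c,p[0],.119)[:2] for p in q]);print(cv2.minEnclosingCircle((P*1000).astype(np.float32)))
    P=np.array([onz(c,p[0],.119)[:2] for p in k]);print(cv2.minEnclosingCircle((P*1000).astype(np.float32)))
# tray
g=cv2.cvtColor(T["color"],cv2.COLOR_RGB2GRAY)
m=(g>45).astype(np.uint8)*255
k=biggest(m,(390,195,505,300));r=cv2.minAreaRect(k);print('tray',r,onz(T,r[0],.03),[onz(T,p,.03)[:2] for p in cv2.boxPoints(r)])
k=biggest(m,(290,165,350,245));P=np.array([p[0] for p in k]);W=np.array([onz(T,p,.013)[:2] for p in P]);
vx=cv2.fitLine((W*1000).astype(np.float32),cv2.DIST_L2,0,.01,.01).ravel();d=vx[:2];d=d*np.sign(d[0])
t=(W*1000-vx[2:])@d;n=(W*1000-vx[2:])@np.array([-d[1],d[0]]);print('sd',d,np.degrees(np.arctan2(d[1],d[0])),vx[2:],t.min(),t.max())
h=t<t.min()+85
print('handle n range',n[h].min(),n[h].max(),'tip',vx[2:]+d*t.max(),'butt',vx[2:]+d*t.min(), 'grip',vx[2:]+d*(t.min()+47.5))
cv2.imwrite('pics/z.png',cv2.resize(T["color"][150:300,140:360,::-1],None,fx=3.5,fy=3.5,interpolation=cv2.INTER_CUBIC))
cv2.imwrite('pics/z2.png',cv2.resize(S["color"][180:320,280:520,::-1],None,fx=3.3,fy=3.3,interpolation=cv2.INTER_CUBIC))
for nm,uv,z in(('marker',(286,275),.01),('btop',(357,260),.02),('glue',(197,163),.08),('can',(425,145),.095)): print(nm,onz(T,uv,z))
E
```

```text
tape (163, 243, 30, 29) ((177.479248046875, 257.2342834472656), (28.303691864013672, 30.051542282104492), 68.34430694580078) [0.4142 0.3356 0.119 ] [0.4142 0.3398 0.107 ]
hole ((177.95396423339844, 257.3469543457031), (11.41399097442627, 13.351591110229492), 8.736617088317871)
((414.5516052246094, 334.87103271484375), 16.82839012145996)
((413.550537109375, 335.46832275390625), 36.82014083862305)
tape (461, 242, 39, 35) ((479.6217346191406, 259.19488525390625), (32.32686996459961, 38.08877182006836), 114.06255340576172) [0.4213 0.3393 0.119 ] [0.4114 0.3364 0.107 ]
hole ((478.96734619140625, 259.0812683105469), (5.943662643432617, 13.669161796569824), 116.92085266113281)
((421.9518127441406, 338.1920471191406), 12.170138359069824)
((420.6952819824219, 337.92626953125), 42.73746871948242)
tray ((446.04595947265625, 247.10491943359375), (72.14737701416016, 72.8344955444336), 66.37062072753906) [ 0.4222 -0.3339  0.03  ] [array([ 0.4735, -0.2125]), array([ 0.5456, -0.392 ]), array([ 0.3718, -0.4536]), array([ 0.3024, -0.2775])]
sd [ 0.8477 -0.5304] -32.03484 [544.095  -12.4798] -97.93983139382902 106.95374852328943
handle n range -14.789764895438864 14.939803226873666 tip [634.7624 -69.2118] butt [461.0689  39.4709] grip [501.3358  14.2752]
marker [0.3605 0.0852 0.01  ]
btop [ 0.3949 -0.1024  0.02  ]
glue [0.6529 0.3033 0.08  ]
can [ 0.6789 -0.279   0.095 ]
```

View pics/z.png

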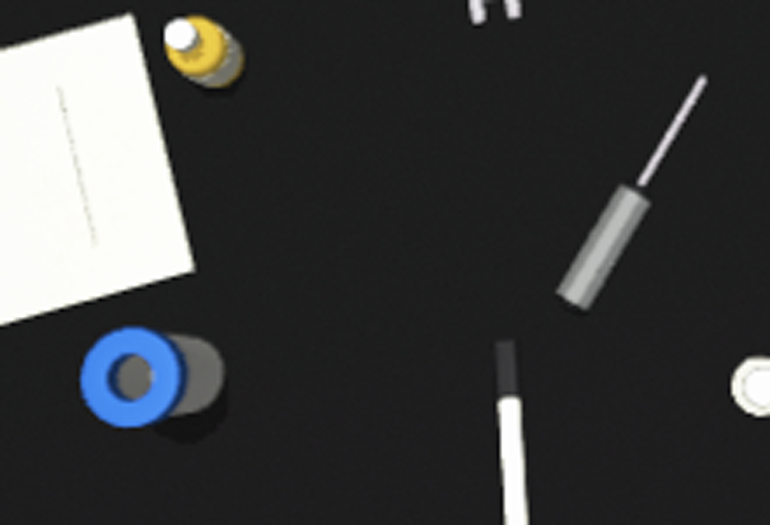

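View pics/z2.png

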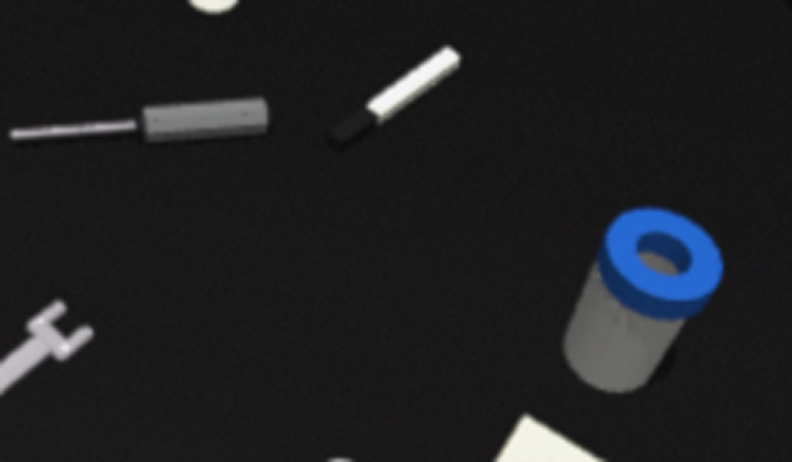

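```bash
python3 -m jog '[{"tx":28,"ty":-28},{"tx":28,"ty":-28},{"tx":28,"ty":-28},{"tx":28,"ty":-28},{"tx":28,"ty":-28},{"tx":28,"ty":-28},{"tx":28,"ty":-28}]' 1
python3 - <<'E'
from h import *
s=env.sense();print(s['tcp_pos'],s['tcp_rot'].round(3).tolist(),s['joints'],s['force'])
c=imaging.camera("wrist");cv2.imwrite("pics/w1.png",c["color"][:,:,::-1])
E
```

```text
[0.21630086 0.5326375  0.40423416] [[-0.0, 0.376, 0.927], [-0.001, 0.927, -0.376], [-1.0, -0.001, -0.0]] [ 6.15766675e+01  2.16413809e+01  4.60271056e+00  7.30149829e+01
 -3.16509028e-04  8.36801180e+01] [ 0.08392276  0.02261064 -0.95818544]invalid input
```

View pics/w1.png

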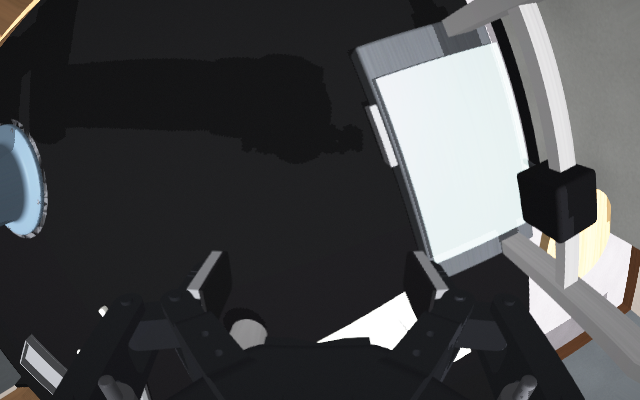

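The call was refused and the arm is unchanged, so I'll retry with all six keys.

```bash
python3 -m jog '[{"tx":28,"ty":-28,"tz":0,"rx":0,"ry":0,"rz":0},{"tx":28,"ty":-28,"tz":0,"rx":0,"ry":0,"rz":0},{"tx":28,"ty":-28,"tz":0,"rx":0,"ry":0,"rz":0},{"tx":28,"ty":-28,"tz":0,"rx":0,"ry":0,"rz":0},{"tx":28,"ty":-28,"tz":0,"rx":0,"ry":0,"rz":0},{"tx":28,"ty":-28,"tz":0,"rx":0,"ry":0,"rz":0},{"tx":28,"ty":-28,"tz":0,"rx":0,"ry":0,"rz":0}]' 1
python3 - <<'E'
from h import *
s=env.sense();print(s['tcp_pos'],s['tcp_rot'].round(3).tolist(),s['joints'],s['force'])
c=imaging.camera("wrist");cv2.imwrite("pics/w2.png",c["color"][:,:,::-1])
E
```

```text
t: 0.88
tcp_pos: [0.4125, 0.3338, 0.4037]
tcp_rot: [[-0.001, 0.36, 0.933], [0.003, 0.933, -0.36], [-1.0, 0.002, -0.002]]
force: [0.6, 1.0, 0.4]
finger_gap: 0.998
[0.41248932 0.33376414 0.40374756] [[-0.001, 0.36, 0.933], [0.003, 0.933, -0.36], [-1.0, 0.002, -0.002]] [32.07676275 16.40670514 -2.89751869 70.67741051  0.19042463 53.16346746] [0.58410376 0.97365972 0.40985565]
```

View pics/w2.png

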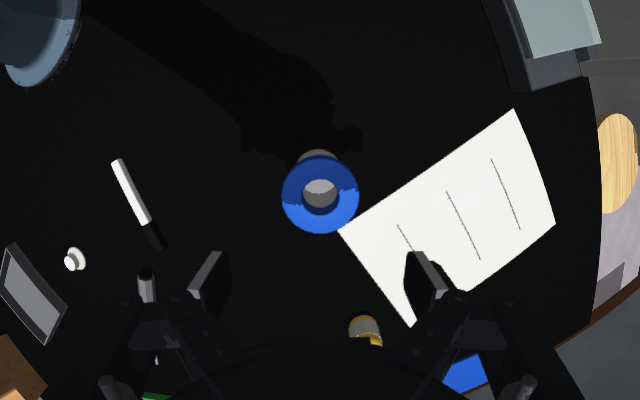

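```bash
cat >> h.py <<'E'
def wray_tool(c,uv):
    K=c["mtx"];v=np.array([uv[0]-K[0,2],uv[1]-K[1,2]]);r=np.hypot(*v);a=r/K[0,0]
    d=np.array([*(np.sin(a)*v/max(r,1e-9)),np.cos(a)]);M=c["mount"];return M[:3,3],M[:3,:3]@d
def wray(c,s,uv):
    o,d=wray_tool(c,uv);R=np.array(s['tcp_rot']);return s['tcp_pos']+R@o,R@d
def won(c,s,uv,z):
    o,d=wray(c,s,uv);return o+d*(z-o[2])/d[2]
E
python3 - <<'E'
from h import *
np.set_printoptions(precision=4,suppress=True)
s=env.sense();c=imaging.camera("wrist")
h=cv2.cvtColor(c["color"],cv2.COLOR_RGB2HSV)
m=((h[:,:,0]>95)&(h[:,:,0]<128)&(h[:,:,1]>120)&(h[:,:,2]>40)).astype(np.uint8)*255
k=biggest(m,(260,140,380,245))
print(cv2.boundingRect(k))
for z in(.119,.107): 
    P=np.array([won(c,s,p[0],z)[:2]*1000 for p in k],np.float32);print(z,cv2.fitEllipse(P),cv2.minEnclosingCircle(P))
for uv in((190,292),(225,252),(417,252),(447,290)):
    o,d=wray_tool(c,uv)
    for y in (42.5,):
        t=(np.sign(d[1])*y/1000-o[1])/d[1];print(uv,o+d*t)
cv2.imwrite('pics/w2z.png',cv2.resize(c["color"][130:320,180:460,::-1],None,fx=2.8,fy=2.8))
E
```

```text
(284, 146, 80, 80)
0.119 ((411.33538818359375, 337.3340759277344), (66.29734802246094, 68.74138641357422), 71.32842254638672) ((411.0166015625, 337.2101135253906), 34.80829620361328)
0.107 ((414.34765625, 336.40771484375), (69.45710754394531, 72.01763153076172), 71.32840728759766) ((414.013671875, 336.2778015136719), 36.467315673828125)
(190, 292) [ 0.1144 -0.0425 -0.0177]
(225, 252) [ 0.1573 -0.0425 -0.0118]
(417, 252) [ 0.1465  0.0425 -0.017 ]
(447, 290) [ 0.1124  0.0425 -0.0197]
```

View pics/w2z.png

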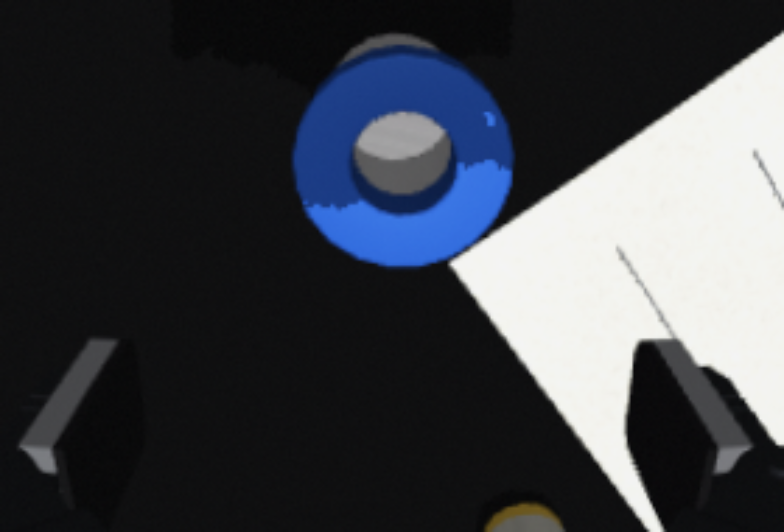

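```bash
python3 -m jog '[{"tx":1,"ty":3,"tz":-24,"rx":0,"ry":0,"rz":0},{"tx":0,"ty":0,"tz":-24,"rx":0,"ry":0,"rz":0},{"tx":0,"ty":0,"tz":-24,"rx":0,"ry":0,"rz":0},{"tx":0,"ty":0,"tz":-20,"rx":0,"ry":0,"rz":0},{"tx":0,"ty":0,"tz":-10,"rx":0,"ry":0,"rz":0},{"tx":0,"ty":0,"tz":0,"rx":0,"ry":0,"rz":0}]' 1
python3 - <<'E'
from h import *
c=imaging.camera("wrist");cv2.imwrite("pics/w3.png",c["color"][:,:,::-1])
E
```

```text
t: 1.48
tcp_pos: [0.4174, 0.3338, 0.2996]
tcp_rot: [[0.004, 0.374, 0.928], [0.006, 0.928, -0.374], [-1.0, 0.007, 0.002]]
force: [-0.5, -0.5, -0.1]
finger_gap: 0.999
```

View pics/w3.png

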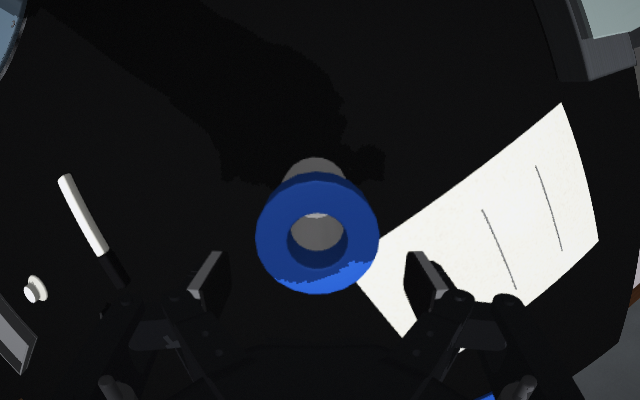

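The tape is at (317,236), centred between the jaws, so I'll descend.

```bash
python3 -m jog '[{"tx":-1,"ty":0,"tz":-14,"rx":0,"ry":0,"rz":0},{"tx":-1,"ty":1,"tz":-14,"rx":0,"ry":0,"rz":0},{"tx":-1,"ty":0,"tz":-10,"rx":0,"ry":0,"rz":0},{"tx":0,"ty":0,"tz":-2,"rx":0,"ry":0,"rz":0},{"tx":0,"ty":0,"tz":0,"rx":0,"ry":0,"rz":0}]' 1
python3 - <<'E'
from h import *
c=imaging.camera("wrist");cv2.imwrite("pics/w4.png",c["color"][:,:,::-1])
c=imaging.camera("scene");cv2.imwrite("pics/s4.png",cv2.resize(c["color"][180:330,380:580,::-1],None,fx=4,fy=4,interpolation=cv2.INTER_CUBIC))
E
```

```text
t: 1.95
tcp_pos: [0.4152, 0.3375, 0.264]
tcp_rot: [[0.011, 0.371, 0.928], [0.01, 0.928, -0.371], [-1.0, 0.014, 0.006]]
force: [0.6, -0.4, 0.3]
finger_gap: 1.0
```

View pics/w4.png

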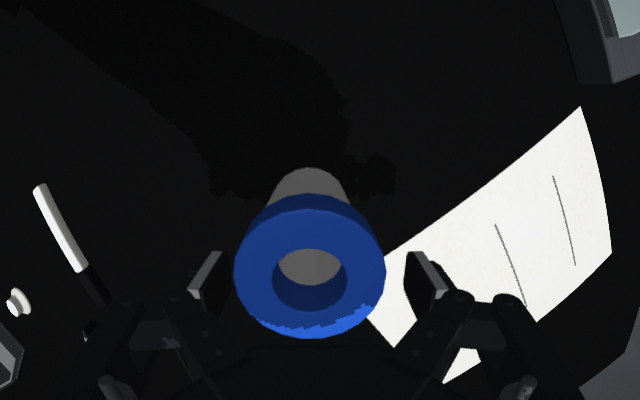

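View pics/s4.png

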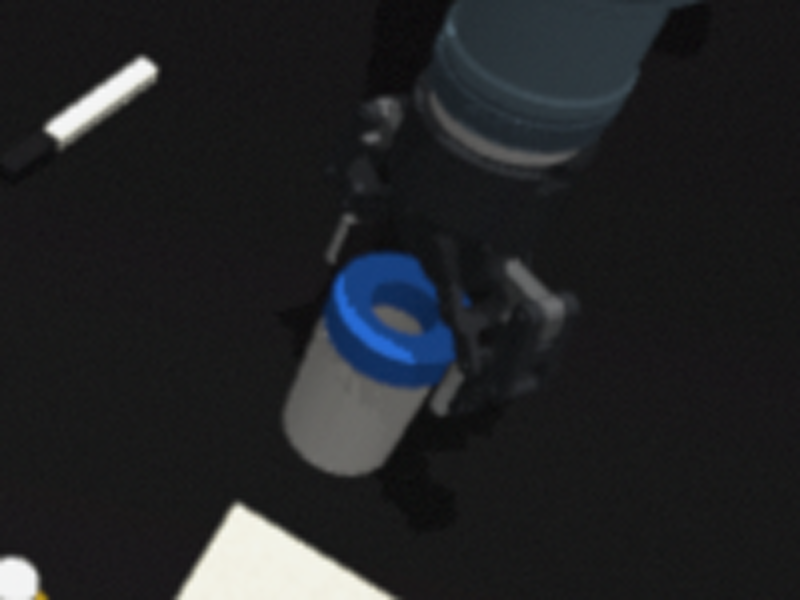

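```bash
python3 -m jog '[{"tx":0,"ty":-1,"tz":-2,"rx":-0.6,"ry":0.6,"rz":0},{"tx":-1,"ty":-1,"tz":-2,"rx":0,"ry":0,"rz":0},{"tx":0,"ty":0,"tz":0,"rx":0,"ry":0,"rz":0}]' 1;  python3 -m jog '[{"tx":0,"ty":0,"tz":0,"rx":0,"ry":0,"rz":0},{"tx":0,"ty":0,"tz":0,"rx":0,"ry":0,"rz":0},{"tx":0,"ty":0,"tz":0,"rx":0,"ry":0,"rz":0},{"tx":0,"ty":0,"tz":0,"rx":0,"ry":0,"rz":0},{"tx":0,"ty":0,"tz":0,"rx":0,"ry":0,"rz":0},{"tx":0,"ty":0,"tz":0,"rx":0,"ry":0,"rz":0}]' 0 40
python3 - <<'E'
from h import *
c=imaging.camera("wrist");cv2.imwrite("pics/w5.png",c["color"][:,:,::-1])
c=imaging.camera("scene");cv2.imwrite("pics/s5.png",cv2.resize(c["color"][180:330,380:580,::-1],None,fx=4,fy=4,interpolation=cv2.INTER_CUBIC))
E
```

```text
t: 2.3
tcp_pos: [0.4153, 0.3359, 0.2624]
tcp_rot: [[0.003, 0.372, 0.928], [0.001, 0.928, -0.372], [-1.0, 0.002, 0.003]]
force: [0.3, -0.6, -0.2]
finger_gap: 1.001
t: 2.8
tcp_pos: [0.4158, 0.3359, 0.2636]
tcp_rot: [[0.005, 0.372, 0.928], [0.002, 0.928, -0.372], [-1.0, 0.004, 0.004]]
force: [0.3, 0.7, -1.6]
finger_gap: 0.786
```

View pics/w5.png

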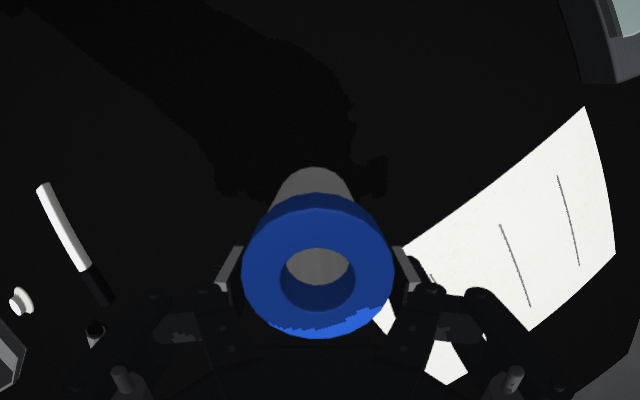

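View pics/s5.png

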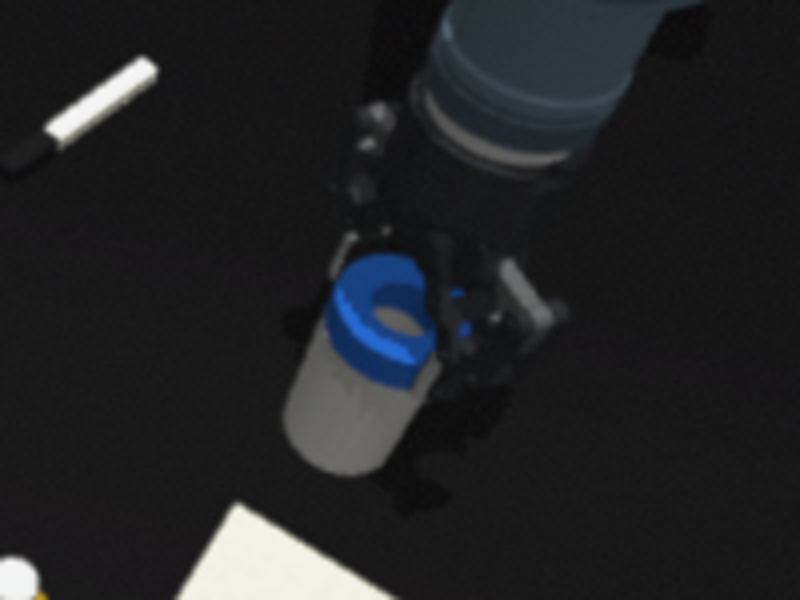

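Gripped (gap 0.786, about 67 mm). I'll lift now.

```bash
python3 -m jog '[{"tx":0,"ty":0,"tz":8,"rx":0,"ry":0,"rz":0},{"tx":0,"ty":0,"tz":15,"rx":0,"ry":0,"rz":0},{"tx":0,"ty":0,"tz":20,"rx":0,"ry":0,"rz":0},{"tx":0,"ty":0,"tz":20,"rx":0,"ry":0,"rz":0},{"tx":0,"ty":0,"tz":15,"rx":0,"ry":0,"rz":0},{"tx":0,"ty":0,"tz":5,"rx":0,"ry":0,"rz":0},{"tx":0,"ty":0,"tz":0,"rx":0,"ry":0,"rz":0}]'
python3 - <<'E'
from h import *
print(env.sense()['tcp_pos'],env.sense()['joints'])
c=imaging.camera("wrist");cv2.imwrite("pics/w6.png",c["color"][:,:,::-1])
c=imaging.camera("scene");cv2.imwrite("pics/s6.png",cv2.resize(c["color"][140:330,370:580,::-1],None,fx=3,fy=3,interpolation=cv2.INTER_CUBIC))
E
```

```text
t: 3.48
tcp_pos: [0.4142, 0.3349, 0.3509]
tcp_rot: [[0.001, 0.372, 0.928], [-0.0, 0.928, -0.372], [-1.0, 0.0, 0.001]]
force: [1.0, 0.8, -0.8]
finger_gap: 0.79
[0.41416814 0.3349316  0.35091561] [ 3.21475461e+01  1.79269562e+01 -8.73007250e+00  6.33071358e+01
 -4.14517025e-02  5.39916447e+01]
```

View pics/w6.png

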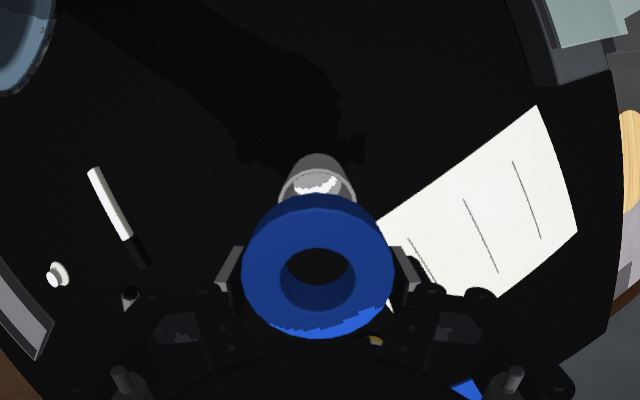

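View pics/s6.png

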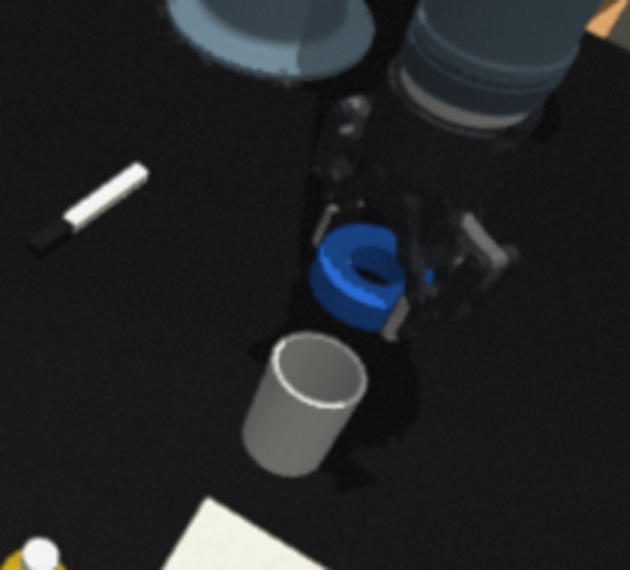

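```bash
python3 -m jog '[{"tx":0,"ty":-25,"tz":0,"rx":0,"ry":0,"rz":0},{"tx":0,"ty":-36,"tz":0,"rx":0,"ry":0,"rz":0},{"tx":0,"ty":-36,"tz":0,"rx":0,"ry":0,"rz":0},{"tx":0,"ty":-36,"tz":0,"rx":0,"ry":0,"rz":0},{"tx":0,"ty":-36,"tz":0,"rx":0,"ry":0,"rz":0},{"tx":0,"ty":-36,"tz":0,"rx":0,"ry":0,"rz":0},{"tx":0,"ty":-36,"tz":0,"rx":0,"ry":0,"rz":0},{"tx":0,"ty":-36,"tz":0,"rx":0,"ry":0,"rz":0},{"tx":0,"ty":-36,"tz":0,"rx":0,"ry":0,"rz":0},{"tx":0,"ty":-36,"tz":0,"rx":0,"ry":0,"rz":0}]'; python3 -m jog '[{"tx":0,"ty":-36,"tz":0,"rx":0,"ry":0,"rz":0},{"tx":0,"ty":-36,"tz":0,"rx":0,"ry":0,"rz":0},{"tx":0,"ty":-36,"tz":0,"rx":0,"ry":0,"rz":0},{"tx":0,"ty":-36,"tz":0,"rx":0,"ry":0,"rz":0},{"tx":0,"ty":-36,"tz":0,"rx":0,"ry":0,"rz":0},{"tx":0,"ty":-36,"tz":0,"rx":0,"ry":0,"rz":0},{"tx":0,"ty":-36,"tz":0,"rx":0,"ry":0,"rz":0},{"tx":0,"ty":-36,"tz":0,"rx":0,"ry":0,"rz":0},{"tx":0,"ty":-15,"tz":0,"rx":0,"ry":0,"rz":0},{"tx":0,"ty":0,"tz":0,"rx":0,"ry":0,"rz":0}]'
python3 - <<'E'
from h import *
c=imaging.camera("wrist");cv2.imwrite("pics/w7.png",c["color"][:,:,::-1])
# cup rim now unobstructed
np.set_printoptions(precision=4,suppress=True)
for n,b in(("top",(160,235,215,280)),("scene",(440,235,510,305))):
    c=imaging.camera(n);g=cv2.cvtColor(c["color"],cv2.COLOR_RGB2GRAY)
    x0,y0,x1,y1=b;cv2.imwrite(f"pics/cup_{n}.png",cv2.resize(c["color"][y0:y1,x0:x1,::-1],None,fx=8,fy=8,interpolation=cv2.INTER_CUBIC))
E
```

```text
t: 4.42
tcp_pos: [0.4067, -0.0223, 0.3375]
tcp_rot: [[-0.016, 0.358, 0.934], [-0.001, 0.934, -0.358], [-1.0, -0.006, -0.015]]
force: [-0.2, -0.3, -0.8]
finger_gap: 0.781
t: 5.25
tcp_pos: [0.3976, -0.3448, 0.3246]
tcp_rot: [[-0.031, 0.367, 0.93], [0.008, 0.93, -0.367], [-0.999, -0.003, -0.032]]
force: [0.2, -0.1, -0.7]
finger_gap: 0.786
```

View pics/w7.png

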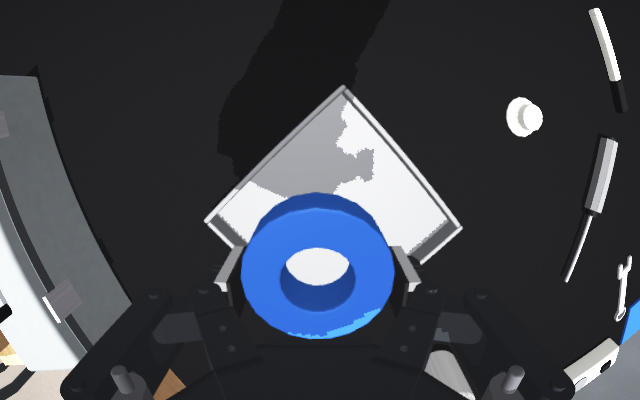

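View pics/cup_top.png

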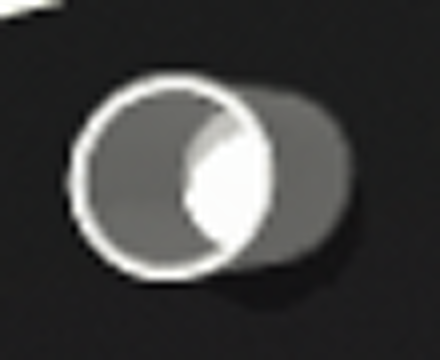

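View pics/cup_scene.png

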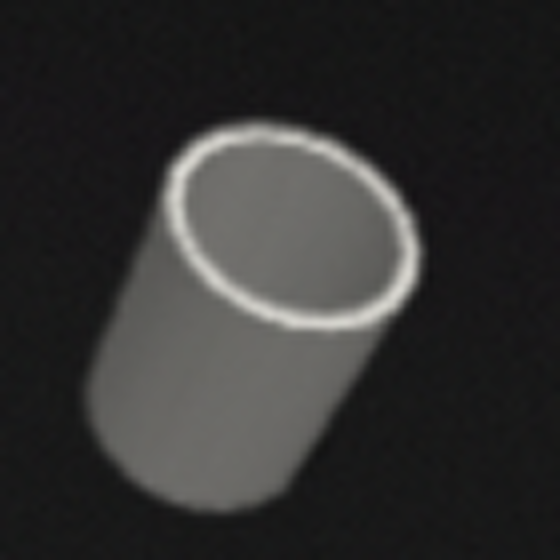

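```bash
python3 -m jog '[{"tx":12,"ty":5,"tz":-15,"rx":-0.5,"ry":-1.8,"rz":0},{"tx":12,"ty":6,"tz":-25,"rx":0,"ry":0,"rz":0},{"tx":0,"ty":0,"tz":-25,"rx":0,"ry":0,"rz":0},{"tx":0,"ty":0,"tz":-25,"rx":0,"ry":0,"rz":0},{"tx":0,"ty":0,"tz":-15,"rx":0,"ry":0,"rz":0},{"tx":0,"ty":0,"tz":0,"rx":0,"ry":0,"rz":0}]'
python3 - <<'E'
from h import *
np.set_printoptions(precision=4,suppress=True)
c=imaging.camera("wrist");cv2.imwrite("pics/w8.png",c["color"][:,:,::-1])
for n,b in(("top",(160,235,215,280)),("scene",(440,235,510,305))):
    c=imaging.camera(n);g=cv2.cvtColor(c["color"],cv2.COLOR_RGB2GRAY);x0,y0,x1,y1=b
    m=np.zeros_like(g);m[y0:y1,x0:x1]=(g[y0:y1,x0:x1]>150)*255
    if n=="top": m[:243,160:172]=0
    cs,_=cv2.findContours(m,cv2.RETR_EXTERNAL,cv2.CHAIN_APPROX_NONE);k=max(cs,key=lambda q:cv2.boundingRect(q)[2])
    e=cv2.fitEllipse(k);P=np.array([onz(c,p[0],.095)[:2]*1000 for p in k],np.float32);print(n,e,onz(c,e[0],.095),cv2.fitEllipse(P))
E
```

```text
t: 5.9
tcp_pos: [0.423, -0.3184, 0.2175]
tcp_rot: [[0.003, 0.352, 0.936], [0.005, 0.936, -0.352], [-1.0, 0.005, 0.001]]
force: [-0.2, -0.2, -0.2]
finger_gap: 0.786
top ((181.0035858154297, 256.8047790527344), (24.089712142944336, 25.279130935668945), 39.86912155151367) [0.4151 0.3353 0.095 ] ((415.17913818359375, 335.30291748046875), (60.28777313232422, 60.653411865234375), 20.186376571655273)
scene ((475.9253234863281, 263.25714111328125), (22.000106811523438, 31.889259338378906), 115.78939819335938) [0.416 0.335 0.095] ((415.5179748535156, 334.36419677734375), (59.03722381591797, 59.634944915771484), 18.36412811279297)
```

View pics/w8.png

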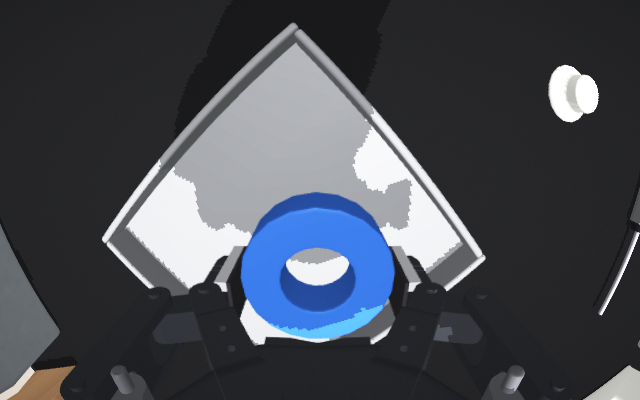

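```bash
python3 -m jog '[{"tx":0,"ty":-7,"tz":-10,"rx":-0.3,"ry":0.2,"rz":0},{"tx":0,"ty":-7,"tz":-10,"rx":0,"ry":0,"rz":0},{"tx":0,"ty":0,"tz":-10,"rx":0,"ry":0,"rz":0},{"tx":0,"ty":0,"tz":0,"rx":0,"ry":0,"rz":0}]'; python3 -m jog '[{"tx":0,"ty":0,"tz":-6,"rx":0,"ry":0,"rz":0},{"tx":0,"ty":0,"tz":0,"rx":0,"ry":0,"rz":0}]'
python3 - <<'E'
from h import *
c=imaging.camera("scene");cv2.imwrite("pics/s9.png",cv2.resize(c["color"][80:200,220:380,::-1],None,fx=5,fy=5,interpolation=cv2.INTER_CUBIC))
E
```

```text
t: 6.38
tcp_pos: [0.4267, -0.3376, 0.1937]
tcp_rot: [[0.011, 0.352, 0.936], [-0.013, 0.936, -0.352], [-1.0, -0.009, 0.015]]
force: [-0.6, -0.2, -0.8]
finger_gap: 0.786
t: 6.55
tcp_pos: [0.4265, -0.3383, 0.1867]
tcp_rot: [[0.01, 0.353, 0.935], [-0.013, 0.936, -0.353], [-1.0, -0.009, 0.014]]
force: [-0.2, 0.3, -1.1]
finger_gap: 0.787
```

View pics/s9.png

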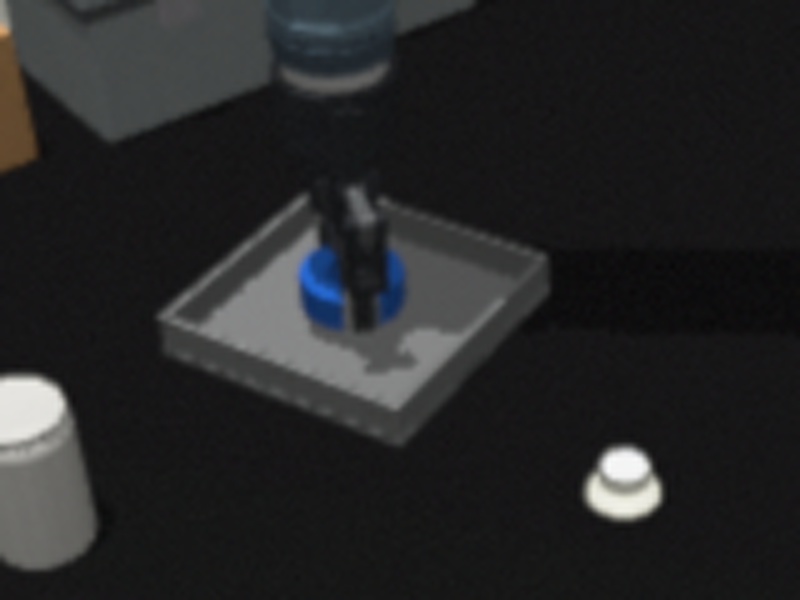

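```bash
python3 -m jog '[{"tx":-1,"ty":1,"tz":-4,"rx":0.7,"ry":0.6,"rz":0},{"tx":0,"ty":0,"tz":-3,"rx":0,"ry":0,"rz":0},{"tx":0,"ty":0,"tz":0,"rx":0,"ry":0,"rz":0}]'; python3 -m jog '[{"tx":0,"ty":0,"tz":-2,"rx":0,"ry":0,"rz":0},{"tx":0,"ty":0,"tz":0,"rx":0,"ry":0,"rz":0}]'
```

```text
t: 6.85
tcp_pos: [0.4258, -0.3376, 0.1802]
tcp_rot: [[0.0, 0.353, 0.936], [-0.001, 0.936, -0.353], [-1.0, -0.001, 0.0]]
force: [0.3, 0.6, -0.9]
finger_gap: 0.784
t: 7.02
tcp_pos: [0.4258, -0.3375, 0.178]
tcp_rot: [[-0.0, 0.353, 0.936], [-0.001, 0.936, -0.353], [-1.0, -0.001, 0.0]]
force: [-0.1, 0.4, -1.2]
finger_gap: 0.784
```

```bash
python3 -m jog '[{"tx":0,"ty":0,"tz":-2,"rx":0,"ry":0,"rz":0},{"tx":0,"ty":0,"tz":0,"rx":0,"ry":0,"rz":0}]';python3 -m jog '[{"tx":0,"ty":0,"tz":-2,"rx":0,"ry":0,"rz":0},{"tx":0,"ty":0,"tz":0,"rx":0,"ry":0,"rz":0}]'
```

```text
t: 7.18
tcp_pos: [0.4259, -0.3375, 0.1759]
tcp_rot: [[0.0, 0.353, 0.936], [-0.001, 0.936, -0.353], [-1.0, -0.001, 0.001]]
force: [0.3, -0.3, -0.7]
finger_gap: 0.784
t: 7.35
tcp_pos: [0.426, -0.3375, 0.1739]
tcp_rot: [[0.001, 0.353, 0.936], [-0.001, 0.936, -0.353], [-1.0, -0.001, 0.001]]
force: [0.5, 0.5, -0.8]
finger_gap: 0.791
```

```bash
python3 -m jog '[{"tx":0,"ty":0,"tz":0,"rx":0,"ry":0,"rz":0},{"tx":0,"ty":0,"tz":0,"rx":0,"ry":0,"rz":0},{"tx":0,"ty":0,"tz":0,"rx":0,"ry":0,"rz":0},{"tx":0,"ty":0,"tz":0,"rx":0,"ry":0,"rz":0},{"tx":0,"ty":0,"tz":5,"rx":0,"ry":0,"rz":0},{"tx":0,"ty":0,"tz":15,"rx":0,"ry":0,"rz":0},{"tx":0,"ty":0,"tz":30,"rx":0,"ry":0,"rz":0},{"tx":0,"ty":0,"tz":35,"rx":0,"ry":0,"rz":0},{"tx":0,"ty":0,"tz":35,"rx":0,"ry":0,"rz":0},{"tx":0,"ty":0,"tz":20,"rx":0,"ry":0,"rz":0}]' 1
python3 - <<'E'
from h import *
c=imaging.camera("scene");cv2.imwrite("pics/s10.png",cv2.resize(c["color"][80:240,220:440,::-1],None,fx=3.5,fy=3.5,interpolation=cv2.INTER_CUBIC))
E
```

```text
t: 8.18
tcp_pos: [0.4229, -0.3344, 0.3154]
tcp_rot: [[-0.008, 0.353, 0.936], [0.008, 0.936, -0.353], [-1.0, 0.004, -0.01]]
force: [0.5, -1.7, 0.3]
finger_gap: 0.998
```

View pics/s10.png

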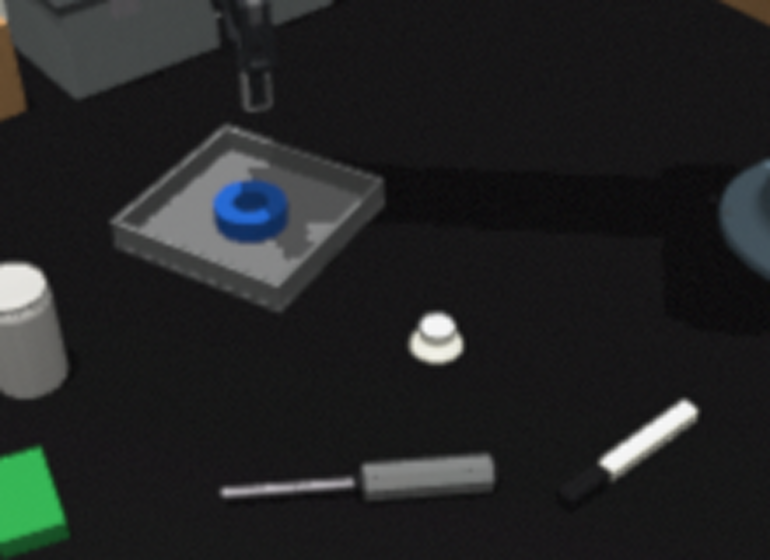

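```bash
python3 -m jog '[{"tx":8,"ty":30,"tz":0,"rx":-0.5,"ry":-0.5,"rz":-1.4},{"tx":8,"ty":35,"tz":0,"rx":0,"ry":0,"rz":-1.4},{"tx":8,"ty":35,"tz":0,"rx":0,"ry":0,"rz":-1.4},{"tx":8,"ty":35,"tz":0,"rx":0,"ry":0,"rz":-1.4},{"tx":8,"ty":35,"tz":0,"rx":0,"ry":0,"rz":-1.4},{"tx":8,"ty":35,"tz":0,"rx":0,"ry":0,"rz":-1.4},{"tx":8,"ty":35,"tz":0,"rx":0,"ry":0,"rz":-1.4},{"tx":8,"ty":35,"tz":0,"rx":0,"ry":0,"rz":-1.2},{"tx":8,"ty":35,"tz":0,"rx":0,"ry":0,"rz":0},{"tx":0,"ty":0,"tz":0,"rx":0,"ry":0,"rz":0}]'
python3 - <<'E'
from h import *
s=env.sense();print(s['tcp_pos'],s['tcp_rot'].round(3).tolist(),s['joints'].round(2))
c=imaging.camera("wrist");cv2.imwrite("pics/w11.png",c["color"][:,:,::-1])
E
```

```text
t: 9.07
tcp_pos: [0.4978, -0.0161, 0.3278]
tcp_rot: [[0.019, 0.541, 0.841], [-0.019, 0.841, -0.54], [-1.0, -0.006, 0.026]]
force: [0.1, -1.3, -0.6]
finger_gap: 1.0
[ 0.4977684  -0.01608507  0.32781733] [[0.019, 0.541, 0.841], [-0.019, 0.841, -0.54], [-1.0, -0.006, 0.026]] [ -8.91  14.35 -17.22  57.19  -0.89  23.81]
```

View pics/w11.png

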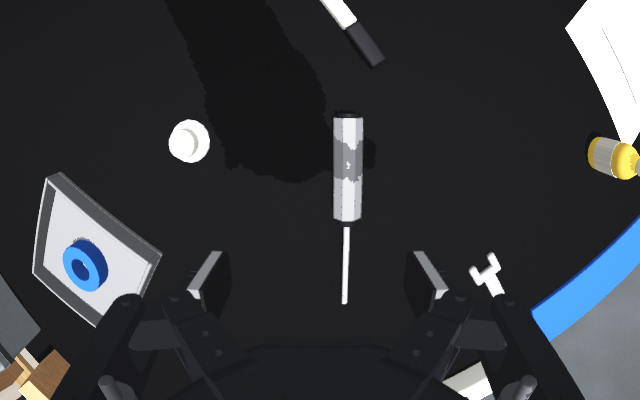

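Run:
```python
from h import *
s=env.sense();c=imaging.camera("wrist")
np.set_printoptions(precision=4,suppress=True)
m=(cv2.cvtColor(c["color"],cv2.COLOR_RGB2GRAY)>70).astype(np.uint8)*255
k=biggest(m,(325,100,372,310));P=np.array([won(c,s,p[0],.018)[:2] for p in k])*1000
vx=cv2.fitLine(P.astype(np.float32),cv2.DIST_L2,0,.01,.01).ravel();d=vx[:2]*np.sign(vx[0])
t=(P-vx[2:])@d;n=(P-vx[2:])@np.array([-d[1],d[0]])
print(np.degrees(np.arctan2(d[1],d[0])),t.max()-t.min(),'butt',vx[2:]+d*t.min(),'grip',vx[2:]+d*(t.min()+47.5))
h=t<t.min()+88;H=P[h];r=cv2.minAreaRect(H.astype(np.float32));print(r,n[h].min(),n[h].max())
```

```text
-31.891487 98.45554992018691 butt [461.1297  37.4262] grip [501.4596  12.3314]
((498.60150146484375, 14.542259216308594), (27.58071517944336, 87.82170867919922), 58.4945182800293) -13.694723788959 13.898275808997123
```

```bash
python3 -m jog '[{"tx":2,"ty":14,"tz":-20,"rx":1.1,"ry":1.1,"rz":1},{"tx":2,"ty":14,"tz":-25,"rx":0,"ry":0,"rz":0},{"tx":0,"ty":0,"tz":-25,"rx":0,"ry":0,"rz":0},{"tx":0,"ty":0,"tz":-25,"rx":0,"ry":0,"rz":0},{"tx":0,"ty":0,"tz":-15,"rx":0,"ry":0,"rz":0},{"tx":0,"ty":0,"tz":0,"rx":0,"ry":0,"rz":0}]' 1
python3 - <<'E'
from h import *
c=imaging.camera("wrist");cv2.imwrite("pics/w12.png",c["color"][:,:,::-1])
E
```

```text
t: 9.67
tcp_pos: [0.5023, 0.0021, 0.2169]
tcp_rot: [[0.006, 0.536, 0.844], [-0.007, 0.844, -0.536], [-1.0, -0.002, 0.009]]
force: [0.0, 0.2, 0.9]
finger_gap: 0.996
```

View pics/w12.png

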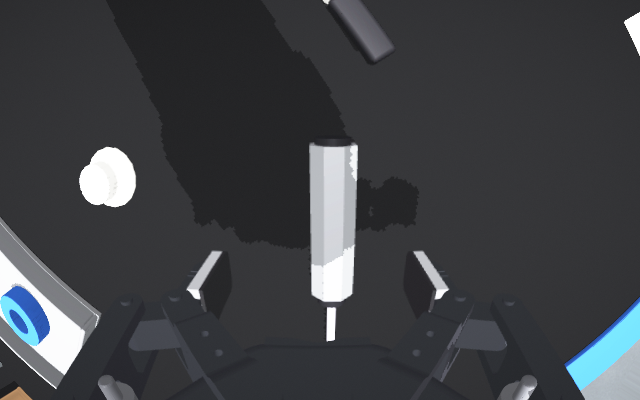

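```bash
python3 -m jog '[{"tx":0,"ty":5,"tz":-8,"rx":0.4,"ry":0.4,"rz":0.6},{"tx":0,"ty":5,"tz":-10,"rx":0,"ry":0,"rz":0},{"tx":0,"ty":0,"tz":-10,"rx":0,"ry":0,"rz":0},{"tx":0,"ty":0,"tz":-5,"rx":0,"ry":0,"rz":0},{"tx":0,"ty":0,"tz":0,"rx":0,"ry":0,"rz":0}]' 1
python3 - <<'E'
from h import *
c=imaging.camera("wrist");cv2.imwrite("pics/w13.png",c["color"][:,:,::-1])
E
```

```text
t: 10.13
tcp_pos: [0.505, 0.0101, 0.186]
tcp_rot: [[0.007, 0.53, 0.848], [-0.0, 0.848, -0.53], [-1.0, 0.003, 0.006]]
force: [0.0, -0.9, -0.0]
finger_gap: 0.999
```

View pics/w13.png

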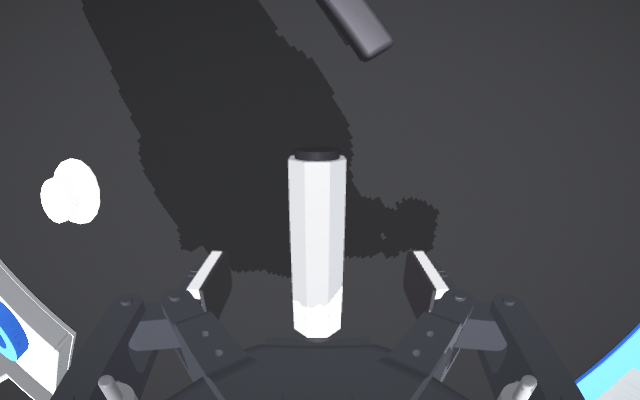

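The handle is centred (column 316). I'll go the last few mm and close.

```bash
python3 -m jog '[{"tx":-2,"ty":1,"tz":-5,"rx":0,"ry":0.4,"rz":0},{"tx":-1,"ty":1,"tz":-4,"rx":0,"ry":0,"rz":0},{"tx":0,"ty":0,"tz":0,"rx":0,"ry":0,"rz":0}]' 1; python3 -m jog '[{"tx":0,"ty":0,"tz":0,"rx":0,"ry":0,"rz":0},{"tx":0,"ty":0,"tz":0,"rx":0,"ry":0,"rz":0},{"tx":0,"ty":0,"tz":0,"rx":0,"ry":0,"rz":0},{"tx":0,"ty":0,"tz":0,"rx":0,"ry":0,"rz":0},{"tx":0,"ty":0,"tz":0,"rx":0,"ry":0,"rz":0},{"tx":0,"ty":0,"tz":0,"rx":0,"ry":0,"rz":0},{"tx":0,"ty":0,"tz":0,"rx":0,"ry":0,"rz":0},{"tx":0,"ty":0,"tz":0,"rx":0,"ry":0,"rz":0}]' 0 80
```

```text
t: 10.43
tcp_pos: [0.5025, 0.0123, 0.1774]
tcp_rot: [[0.001, 0.53, 0.848], [-0.001, 0.848, -0.53], [-1.0, -0.0, 0.001]]
force: [-0.6, -0.4, 1.1]
finger_gap: 1.0
t: 11.1
tcp_pos: [0.5028, 0.0124, 0.1783]
tcp_rot: [[0.002, 0.53, 0.848], [-0.001, 0.848, -0.53], [-1.0, 0.001, 0.002]]
force: [0.6, -0.2, -0.9]
finger_gap: 0.277
```

```bash
python3 -m jog '[{"tx":0,"ty":0,"tz":10,"rx":0,"ry":0,"rz":0},{"tx":0,"ty":0,"tz":20,"rx":0,"ry":0,"rz":0},{"tx":0,"ty":0,"tz":30,"rx":0,"ry":0,"rz":0},{"tx":0,"ty":0,"tz":30,"rx":0,"ry":0,"rz":0},{"tx":0,"ty":0,"tz":30,"rx":0,"ry":0,"rz":0},{"tx":0,"ty":0,"tz":30,"rx":0,"ry":0,"rz":0},{"tx":0,"ty":0,"tz":30,"rx":0,"ry":0,"rz":0},{"tx":0,"ty":0,"tz":15,"rx":0,"ry":0,"rz":0},{"tx":0,"ty":0,"tz":0,"rx":0,"ry":0,"rz":0}]'
python3 - <<'E'
from h import *
s=env.sense();print(s['joints'].round(1))
c=imaging.camera("wrist");cv2.imwrite("pics/w14.png",c["color"][:,:,::-1])
c=imaging.camera("scene");cv2.imwrite("pics/s14.png",c["color"][:,:,::-1])
E
```

```text
t: 11.85
tcp_pos: [0.4967, 0.0129, 0.3844]
tcp_rot: [[-0.006, 0.53, 0.848], [0.0, 0.848, -0.53], [-1.0, -0.003, -0.005]]
force: [0.8, -0.1, -0.7]
finger_gap: 0.284
[ -5.8  13.2 -10.1  67.   -0.   26.2]
```

View pics/w14.png

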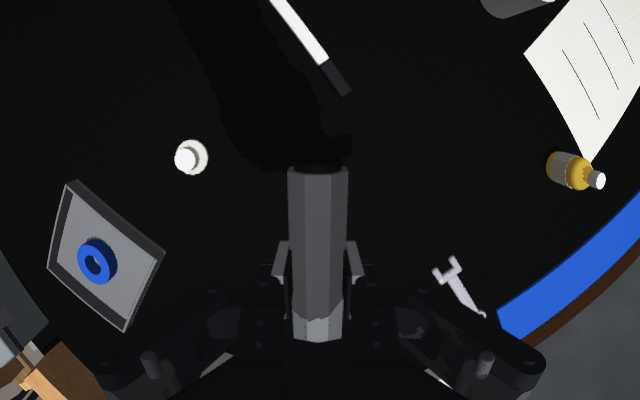

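View pics/s14.png

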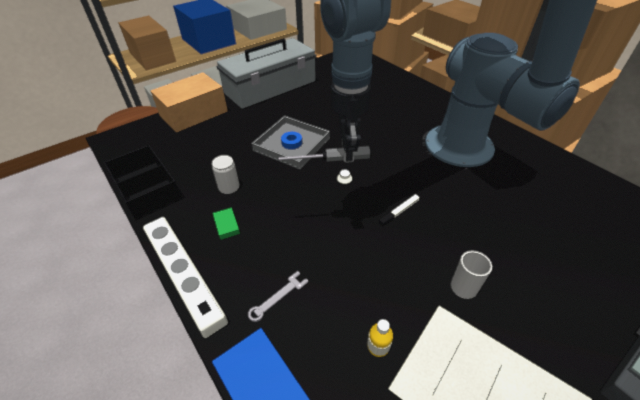

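```bash
python3 -m jog '[{"tx":-3,"ty":8,"tz":0,"rx":0,"ry":0,"rz":-6},{"tx":-5,"ty":15,"tz":0,"rx":0,"ry":0,"rz":-6.9},{"tx":-5,"ty":15,"tz":0,"rx":0,"ry":0,"rz":-6.9},{"tx":-5,"ty":15,"tz":0,"rx":0,"ry":0,"rz":-6.9},{"tx":-5,"ty":15,"tz":0,"rx":0,"ry":0,"rz":-6.9},{"tx":-5,"ty":15,"tz":0,"rx":0,"ry":0,"rz":-6.9},{"tx":-5,"ty":15,"tz":0,"rx":0,"ry":0,"rz":-5},{"tx":0,"ty":0,"tz":0,"rx":0,"ry":0,"rz":0}]'
python3 - <<'E'
from h import *
s=env.sense();print(s['joints'].round(1),np.degrees(np.arctan2(s['tcp_rot'][1,2],s['tcp_rot'][0,2])))
E
```

```text
t: 12.62
tcp_pos: [0.4559, 0.1134, 0.3649]
tcp_rot: [[-0.033, 0.982, 0.184], [0.012, 0.184, -0.983], [-0.999, -0.031, -0.018]]
force: [0.3, -0.1, -1.5]
finger_gap: 0.276
[  6.   11.4 -15.3  65.1   0.9  85.3] -79.41338741064858
```

```bash
python3 -m jog '[{"tx":0,"ty":0,"tz":3,"rx":5,"ry":0,"rz":0},{"tx":0,"ty":0,"tz":3,"rx":6.9,"ry":0,"rz":0},{"tx":0,"ty":0,"tz":3,"rx":6.9,"ry":1.2,"rz":0},{"tx":0,"ty":0,"tz":3,"rx":6.9,"ry":1.2,"rz":0},{"tx":0,"ty":0,"tz":3,"rx":6.9,"ry":1.2,"rz":0},{"tx":0,"ty":0,"tz":0,"rx":0,"ry":0,"rz":0}]'
python3 - <<'E'
from h import *
s=env.sense();print(s['joints'].round(1))
E
```

```text
t: 13.12
tcp_pos: [0.4518, 0.1131, 0.3703]
tcp_rot: [[-0.106, 0.98, 0.167], [0.56, 0.197, -0.805], [-0.822, 0.009, -0.57]]
force: [0.5, -1.6, -2.5]
finger_gap: 0.281
[ -3.3  13.5 -15.8  70.2  33.6  72.2]
```

```bash
python3 -m jog '[{"tx":0,"ty":8,"tz":3,"rx":6.5,"ry":1.1,"rz":0},{"tx":0,"ty":15,"tz":3,"rx":6.9,"ry":1.2,"rz":0},{"tx":0,"ty":15,"tz":3,"rx":6.9,"ry":1.2,"rz":0},{"tx":0,"ty":10,"tz":3,"rx":6.9,"ry":1.2,"rz":0},{"tx":0,"ty":0,"tz":3,"rx":6.9,"ry":1.2,"rz":0},{"tx":0,"ty":0,"tz":0,"rx":0,"ry":0,"rz":0}]'
python3 - <<'E'
from h import *
s=env.sense();print(s['joints'].round(1))
c=imaging.camera("wrist");cv2.imwrite("pics/w16.png",c["color"][:,:,::-1])
c=imaging.camera("scene");cv2.imwrite("pics/s16.png",c["color"][:,:,::-1])
E
```

```text
t: 13.62
tcp_pos: [0.4504, 0.1601, 0.3785]
tcp_rot: [[-0.174, 0.981, 0.086], [0.921, 0.193, -0.34], [-0.35, 0.02, -0.937]]
force: [-0.4, -0.6, -2.6]
finger_gap: 0.28
[ -3.6  23.5 -13.9  86.1  65.2  52.7]
```

View pics/w16.png

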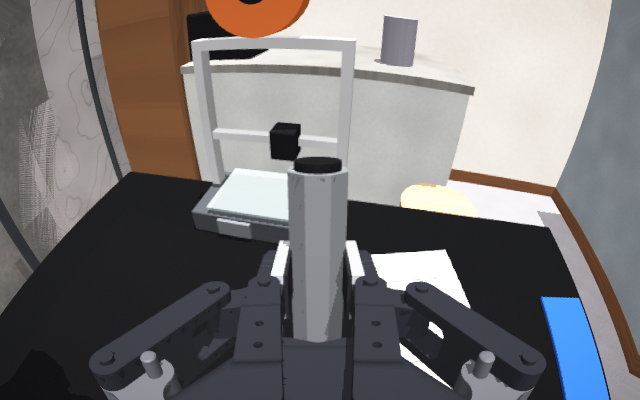

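View pics/s16.png

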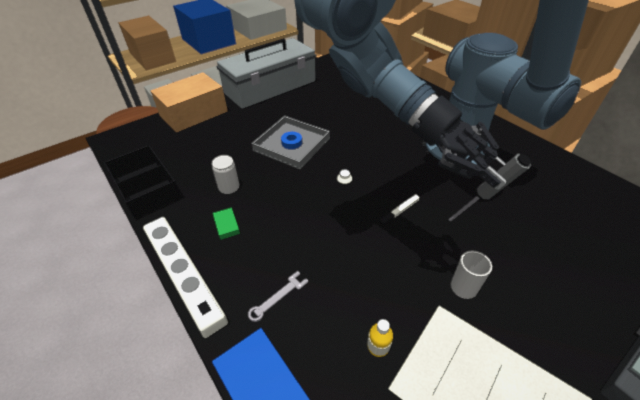

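```bash
cat >> h.py <<'E'
def tip(s): 
    R=s['tcp_rot'];return s['tcp_pos']+.165*R[:,0]+.1515*R[:,2]
E
python3 - <<'E'
from h import *
np.set_printoptions(precision=4,suppress=True)
s=env.sense();p=tip(s);b=p-.2*s['tcp_rot'][:,2];print(p,b)
ims=[]
for n in("scene","top"):
    c=imaging.camera(n);u=proj(c,p);ub=proj(c,b);print(n,u,ub)
    x0,y0=(int(u[0])-30,int(u[1])-50);x0=max(x0,0);y0=max(y0,0)
    im=cv2.resize(c["color"][y0:y0+80,x0:x0+80,::-1],(390,390),interpolation=cv2.INTER_CUBIC)
    f=390/80
    for q,col in((u,(0,0,255)),(ub,(0,255,0))):cv2.circle(im,(int((q[0]+.5-x0)*f),int((q[1]+.5-y0)*f)),4,col,1)
    print(x0,y0,f);ims.append(im)
cv2.imwrite("pics/tip17.png",np.hstack(ims))
E
```

```text
[0.4367 0.2597 0.1792] [0.4181 0.3285 0.3661]
scene [449.8335 219.1704] [523.1662 160.3264]
419 169 4.875
top [201.9427 246.4377] [134.2064 255.7665]
171 196 4.875
```

View pics/tip17.png

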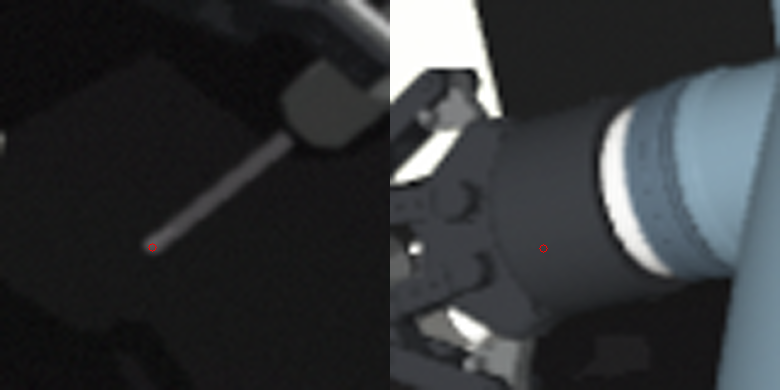

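```bash
python3 -m jog '[{"tx":-3,"ty":10,"tz":0,"rx":0,"ry":0,"rz":0},{"tx":-5,"ty":18,"tz":0,"rx":0,"ry":0,"rz":0},{"tx":-5,"ty":18,"tz":0,"rx":0,"ry":0,"rz":0},{"tx":-4,"ty":13,"tz":0,"rx":0,"ry":0,"rz":0},{"tx":0,"ty":0,"tz":0,"rx":0,"ry":0,"rz":0}]'
python3 - <<'E'
from h import *
np.set_printoptions(precision=4,suppress=True)
s=env.sense();print(s['joints'].round(1),tip(s),s['tcp_rot'][:,2])
E
```

```text
t: 14.23
tcp_pos: [0.4341, 0.2205, 0.3833]
tcp_rot: [[-0.163, 0.98, 0.113], [0.915, 0.193, -0.355], [-0.37, 0.045, -0.928]]
force: [-0.5, -0.1, -1.1]
finger_gap: 0.28
[  3.9  17.  -19.3  68.8  67.5  70.9] [0.4243 0.3176 0.1817] [ 0.1127 -0.3552 -0.928 ]
```

```bash
python3 -m jog '[{"tx":2,"ty":-3,"tz":-5,"rx":1.3,"ry":1.5,"rz":0},{"tx":2,"ty":-3,"tz":-10,"rx":1.2,"ry":1.5,"rz":0},{"tx":0,"ty":0,"tz":-20,"rx":0,"ry":0,"rz":0},{"tx":0,"ty":0,"tz":-20,"rx":0,"ry":0,"rz":0},{"tx":0,"ty":0,"tz":-10,"rx":0,"ry":0,"rz":0},{"tx":0,"ty":0,"tz":0,"rx":0,"ry":0,"rz":0}]'
python3 - <<'E'
from h import *
np.set_printoptions(precision=4,suppress=True)
s=env.sense();p=tip(s);print(s['joints'].round(1),p,s['tcp_rot'][:,2])
c=imaging.camera("scene");u=proj(c,p);print(u)
im=cv2.resize(c["color"][190:310,420:560,::-1],None,fx=5,fy=5,interpolation=cv2.INTER_CUBIC)
cv2.circle(im,(int((u[0]+.5-420)*5),int((u[1]+.5-190)*5)),4,(0,0,255),1);cv2.imwrite("pics/s18.png",im)
E
```

```text
t: 14.73
tcp_pos: [0.4379, 0.2137, 0.3219]
tcp_rot: [[-0.179, 0.98, 0.088], [0.925, 0.198, -0.323], [-0.334, 0.024, -0.942]]
force: [-0.0, -0.7, -1.7]
finger_gap: 0.281
[  2.9  23.1 -22.2  66.3  68.9  65.6] [0.4218 0.3174 0.124 ] [ 0.088  -0.3233 -0.9422]
[471.0005 250.7516]
```

View pics/s18.png

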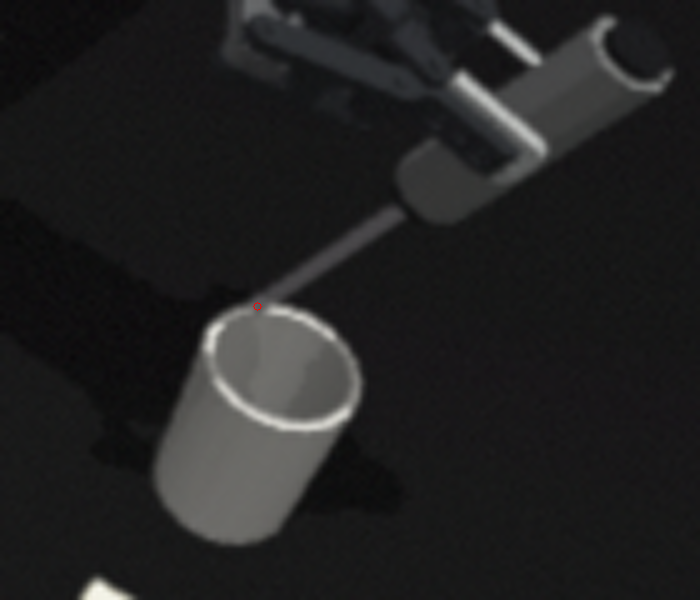

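```bash
python3 -m jog '[{"tx":-1,"ty":2,"tz":-8,"rx":0,"ry":0,"rz":0},{"tx":-1,"ty":1,"tz":-12,"rx":0,"ry":0,"rz":0},{"tx":0,"ty":0,"tz":-12,"rx":0,"ry":0,"rz":0},{"tx":0,"ty":0,"tz":-12,"rx":0,"ry":0,"rz":0},{"tx":0,"ty":0,"tz":-4,"rx":0,"ry":0,"rz":0},{"tx":0,"ty":0,"tz":0,"rx":0,"ry":0,"rz":0}]'
python3 - <<'E'
from h import *
np.set_printoptions(precision=4,suppress=True)
s=env.sense();p=tip(s);z=s['tcp_rot'][:,2];print(s['joints'].round(1),p,z,'axis at rim',(p+z*(.095-p[2])/z[2])-[.4155,.335,0])
c=imaging.camera("scene")
im=cv2.resize(c["color"][190:310,420:560,::-1],None,fx=5,fy=5,interpolation=cv2.INTER_CUBIC)
cv2.imwrite("pics/s19.png",im)
E
```

```text
t: 15.28
tcp_pos: [0.439, 0.2157, 0.2804]
tcp_rot: [[-0.172, 0.98, 0.103], [0.925, 0.197, -0.326], [-0.339, 0.04, -0.94]]
force: [0.6, -1.3, -1.2]
finger_gap: 0.283
[  3.1  25.5 -25.4  58.7  68.9  66.7] [0.4263 0.319  0.082 ] [ 0.1032 -0.3256 -0.9399] axis at rim [ 0.0094 -0.0115  0.095 ]
```

View pics/s19.png

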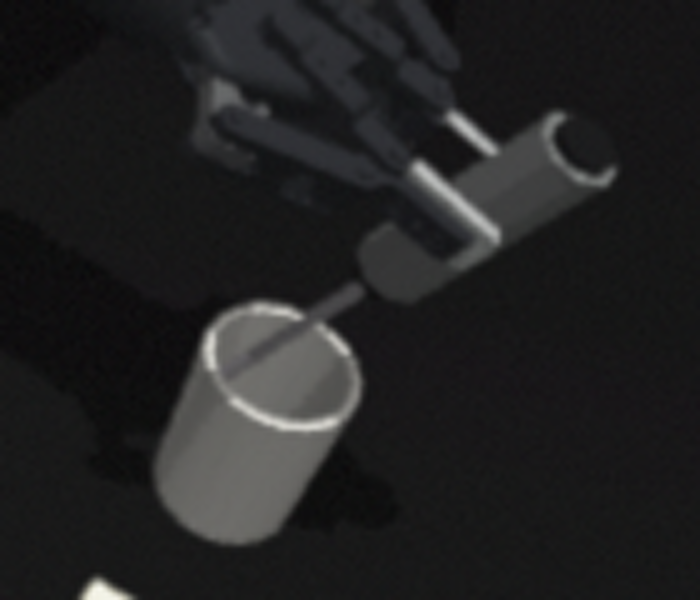

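```bash
python3 -m jog '[{"tx":-2,"ty":0,"tz":-4,"rx":0,"ry":0.6,"rz":0},{"tx":-2,"ty":0,"tz":-8,"rx":0,"ry":0.6,"rz":0},{"tx":-1,"ty":0,"tz":-8,"rx":0,"ry":0.3,"rz":0},{"tx":-1,"ty":0,"tz":-8,"rx":0,"ry":0.3,"rz":0},{"tx":0,"ty":0,"tz":-2,"rx":0,"ry":0,"rz":0},{"tx":0,"ty":0,"tz":0,"rx":0,"ry":0,"rz":0}]'
python3 - <<'E'
from h import *
np.set_printoptions(precision=4,suppress=True)
s=env.sense();p=tip(s);z=s['tcp_rot'][:,2];print(s['joints'].round(1),p,z,'axis at rim',(p+z*(.095-p[2])/z[2])-[.4155,.335,0])
E
```

```text
t: 15.83
tcp_pos: [0.4336, 0.2156, 0.2507]
tcp_rot: [[-0.181, 0.981, 0.076], [0.925, 0.196, -0.325], [-0.334, 0.011, -0.943]]
force: [0.5, -0.0, -0.7]
finger_gap: 0.277
[  3.2  28.1 -27.2  56.1  69.   66.7] [0.4152 0.319  0.0528] [ 0.0756 -0.3253 -0.9426] axis at rim [-0.0037 -0.0014  0.095 ]
```

Tip at z 0.053 m, clear of the walls. I'll continue down.

```bash
python3 -m jog '[{"tx":0,"ty":0,"tz":-5,"rx":0,"ry":0,"rz":0},{"tx":0,"ty":0,"tz":-8,"rx":0,"ry":0.2,"rz":0},{"tx":0,"ty":0,"tz":-8,"rx":0,"ry":0.2,"rz":0},{"tx":0,"ty":0,"tz":-6,"rx":0,"ry":0.2,"rz":0},{"tx":0,"ty":0,"tz":-2,"rx":0,"ry":0,"rz":0},{"tx":0,"ty":0,"tz":0,"rx":0,"ry":0,"rz":0}]'
python3 - <<'E'
from h import *
np.set_printoptions(precision=4,suppress=True)
s=env.sense();p=tip(s);z=s['tcp_rot'][:,2];print(s['joints'].round(1),p,z,'axis at rim',(p+z*(.095-p[2])/z[2])-[.4155,.335,0])
c=imaging.camera("scene")
im=cv2.resize(c["color"][190:310,420:560,::-1],None,fx=5,fy=5,interpolation=cv2.INTER_CUBIC)
cv2.imwrite("pics/s20.png",im)
E
```

```text
t: 16.33
tcp_pos: [0.4335, 0.2157, 0.218]
tcp_rot: [[-0.186, 0.981, 0.064], [0.925, 0.196, -0.325], [-0.332, -0.001, -0.943]]
force: [0.2, 0.3, -0.7]
finger_gap: 0.283
[  3.2  31.2 -28.4  52.5  69.   66.6] [0.4126 0.319  0.0203] [ 0.0639 -0.3254 -0.9434] axis at rim [-0.0079  0.0097  0.095 ]
```

View pics/s20.png

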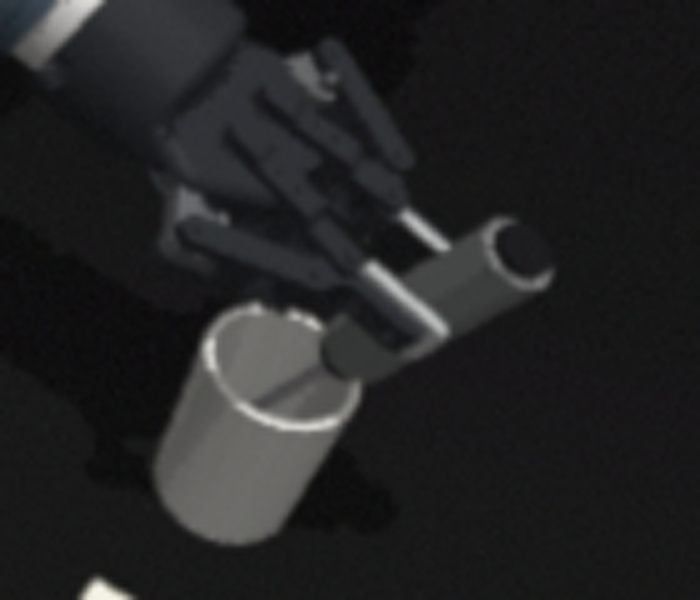

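```bash
python3 -m jog '[{"tx":2,"ty":0,"tz":-4,"rx":0,"ry":0,"rz":0},{"tx":1,"ty":0,"tz":-4,"rx":0,"ry":0,"rz":0},{"tx":0,"ty":0,"tz":-2,"rx":0,"ry":0,"rz":0},{"tx":0,"ty":0,"tz":0,"rx":0,"ry":0,"rz":0}]'; python3 -m jog '[{"tx":0,"ty":0,"tz":-2,"rx":0,"ry":0,"rz":0},{"tx":0,"ty":0,"tz":0,"rx":0,"ry":0,"rz":0}]'
python3 - <<'E'
from h import *
np.set_printoptions(precision=4,suppress=True)
s=env.sense();p=tip(s);z=s['tcp_rot'][:,2];print(p,z,'axis at rim',(p+z*(.095-p[2])/z[2])-[.4155,.335,0])
E
```

```text
t: 16.72
tcp_pos: [0.4373, 0.2157, 0.2077]
tcp_rot: [[-0.185, 0.981, 0.065], [0.925, 0.196, -0.325], [-0.332, 0.0, -0.943]]
force: [0.5, -0.4, -0.6]
finger_gap: 0.277
t: 16.88
tcp_pos: [0.4375, 0.2157, 0.2057]
tcp_rot: [[-0.185, 0.981, 0.066], [0.925, 0.196, -0.325], [-0.331, 0.001, -0.944]]
force: [-0.2, 0.5, -1.5]
finger_gap: 0.282
[0.417  0.3192 0.0081] [ 0.0656 -0.3248 -0.9435] axis at rim [-0.0046  0.0141  0.095 ]
```

```bash
python3 -m jog '[{"tx":0,"ty":0,"tz":0,"rx":0,"ry":0,"rz":0},{"tx":0,"ty":0,"tz":0,"rx":0,"ry":0,"rz":0},{"tx":0,"ty":0,"tz":0,"rx":0,"ry":0,"rz":0},{"tx":0,"ty":0,"tz":0,"rx":0,"ry":0,"rz":0},{"tx":0,"ty":0,"tz":0,"rx":0,"ry":0,"rz":0},{"tx":0,"ty":0,"tz":0,"rx":0,"ry":0,"rz":0},{"tx":0,"ty":0,"tz":0,"rx":0,"ry":0,"rz":0},{"tx":0,"ty":0,"tz":0,"rx":0,"ry":0,"rz":0}]' 1
python3 - <<'E'
from h import *
c=imaging.camera("scene")
im=cv2.resize(c["color"][190:310,420:560,::-1],None,fx=5,fy=5,interpolation=cv2.INTER_CUBIC)
cv2.imwrite("pics/s22.png",im)
c=imaging.camera("wrist");cv2.imwrite("pics/w22.png",c["color"][:,:,::-1])
E
```

```text
t: 17.55
tcp_pos: [0.4379, 0.2159, 0.2069]
tcp_rot: [[-0.183, 0.981, 0.067], [0.926, 0.195, -0.323], [-0.33, 0.003, -0.944]]
force: [0.0, 0.1, 0.4]
finger_gap: 1.002
```

View pics/s22.png

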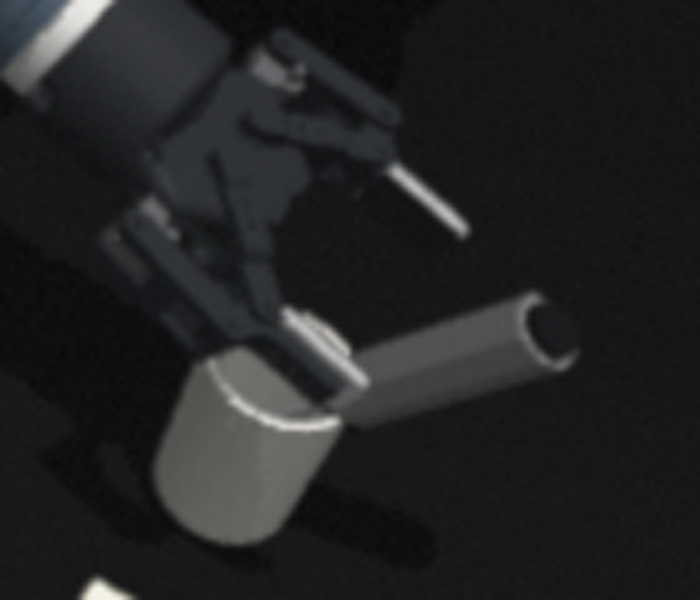

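View pics/w22.png

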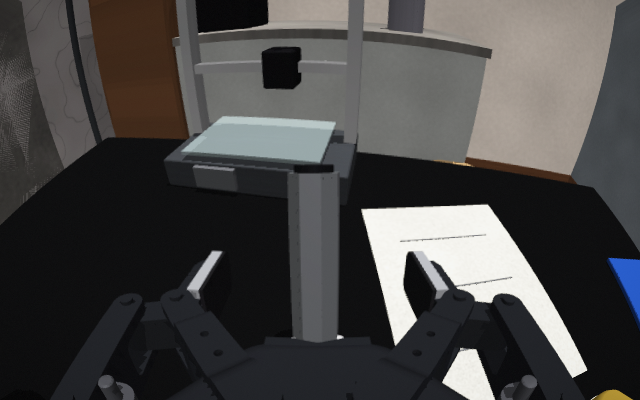

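```bash
python3 -m jog '[{"tx":2,"ty":-10,"tz":5,"rx":0,"ry":0,"rz":0},{"tx":4,"ty":-20,"tz":10,"rx":0,"ry":0,"rz":0},{"tx":5,"ty":-26,"tz":12,"rx":0,"ry":0,"rz":0},{"tx":5,"ty":-26,"tz":14,"rx":0,"ry":0,"rz":0},{"tx":5,"ty":-26,"tz":16,"rx":0,"ry":0,"rz":0},{"tx":0,"ty":-20,"tz":20,"rx":0,"ry":0,"rz":0},{"tx":0,"ty":-10,"tz":20,"rx":0,"ry":0,"rz":0},{"tx":0,"ty":0,"tz":0,"rx":0,"ry":0,"rz":0},{"tx":0,"ty":0,"tz":0,"rx":0,"ry":0,"rz":0}]'
python3 - <<'E'
from h import *
np.set_printoptions(precision=4,suppress=True)
c=imaging.camera("scene");cv2.imwrite("pics/s23.png",c["color"][:,:,::-1])
im=cv2.resize(c["color"][190:310,420:560,::-1],None,fx=5,fy=5,interpolation=cv2.INTER_CUBIC)
cv2.imwrite("pics/s23z.png",im)
c=imaging.camera("top");cv2.imwrite("pics/t23.png",cv2.resize(c["color"][230:290,130:230,::-1],None,fx=7,fy=7,interpolation=cv2.INTER_CUBIC))
E
```

```text
t: 18.4
tcp_pos: [0.458, 0.0721, 0.3077]
tcp_rot: [[-0.187, 0.98, 0.067], [0.926, 0.199, -0.32], [-0.327, 0.003, -0.945]]
force: [-0.3, -0.3, 0.6]
finger_gap: 1.002
```

View pics/s23.png

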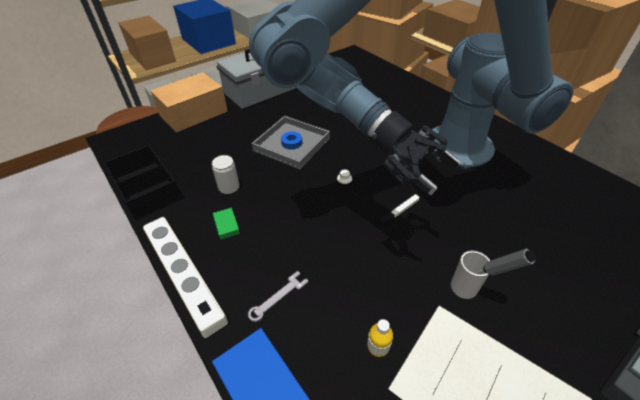

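View pics/s23z.png

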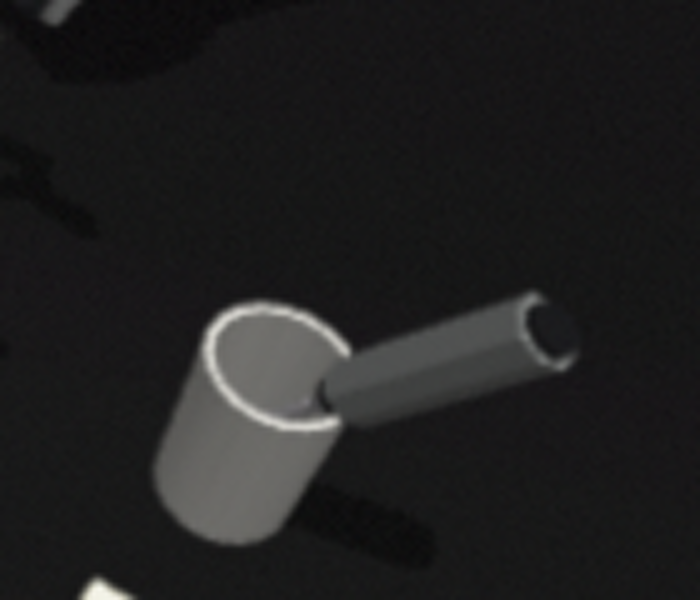

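View pics/t23.png

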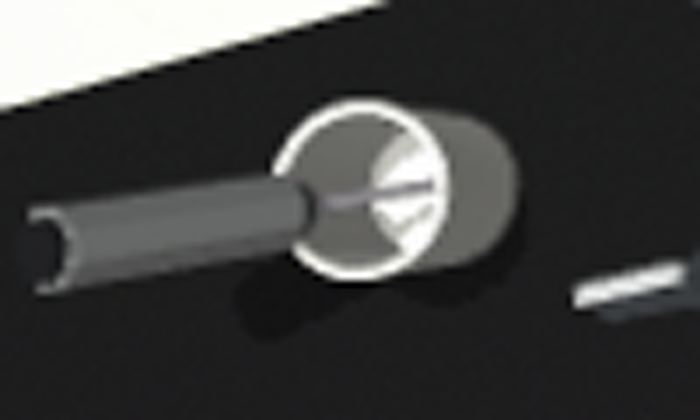

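Run:
```python
from h import *
np.set_printoptions(precision=4,suppress=True)
S=imaging.camera("scene");T=imaging.camera("top")
def tri(a,b):
    (o1,d1),(o2,d2)=ray(S,a),ray(T,b);A=np.array([d1,-d2]).T
    t=np.linalg.lstsq(A,o2-o1,rcond=None)[0];p,q=o1+d1*t[0],o2+d2*t[1];return (p+q)/2,np.linalg.norm(p-q)
b,e1=tri((529.5,256.1),(136,265.2));f,e2=tri((488,267.5),(173,259.2))
a=b-f;print(b,e1,f,e2,np.linalg.norm(a),'lean',np.degrees(np.arccos(a[2]/np.linalg.norm(a))),'tip',b-.2*a/np.linalg.norm(a))
t0=np.array([.4155,.335-.0225,.009]);a2=b-t0;print(np.linalg.norm(a2),np.degrees(np.arccos(a2[2]/np.linalg.norm(a2))))
```

```text
[0.3989 0.4057 0.1841] 0.0005215447158220802 [0.4088 0.3556 0.0976] 0.003513053240614435 0.10054235141923486 lean 30.574729489921584 tip [0.4186 0.3059 0.012 ]
0.19911651621450185 28.40190117244777
```

The screwdriver leans 28–31°, under the 36° limit, with its tip about 23–28 mm off the cup's axis at the floor. The tape is flat in the tray, the cup is upright and the arm is clear, so I'm handing in.

Run:
```python
from workcell import env
print(env.job_done())
```

```text
the job is handed in; nothing more can be done
None
```

The tape roll is lying flat in the tray and the screwdriver is standing blade down in the cup, let go. I handed the job in at about 18.5 s; no verdict was reported.

What the last checks showed:
- **Tape and cup:** the last scene picture shows the tape flat near the middle of the tray and the cup upright where it was.
- **Screwdriver lean:** after release it tipped over to lean against the rim. I got 30.6° from triangulating both ends of the handle, and 28.4° assuming the tip had slid to the foot of the wall. Both are under the 36° limit.
- **Screwdriver tip:** it is at or near the cup floor, about 12 mm above the table by triangulation. Triangulation puts it 29 mm from the cup's axis, barely inside the 30 mm limit. The two rays for the front of the handle missed each other by 3.5 mm, so that figure is loose. The cup wall itself should hold the tip within about 25 mm.
- **Other things on the table:** they look unmoved in the scene picture; I did not measure them. The arm was back clear of everything, with only noise on the force reading.

The first move was refused for missing row keys, so the arm did not move on that call.

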